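# Load a vial shaker and set its click dial

### The job

Load the shaker: free every yellow-capped sample vial from the grey carrying block by rocking it towards one end of the block and then the other until both its jaws are pushed back, lift it out and stand it upright on the floor of the shaker's well. When all the vials are in, lay the blue cover flat and squarely over the well so that no gap is left, and only then turn the dial back anticlockwise to its stop at the red dot and from there exactly seven clicks clockwise. Do not wrench out a vial that is still locked, let none fall over, and leave the other things on the counter where they are; the cover may get knocked aside at any moment and must be square over the well at the end.

Things in the scene. Friction and masses are not known exactly. Their poses are not given: they have to be found in the camera images.
- vial_a_mid (a point): clear glass sample vial with a ribbed yellow screw cap, 64 mm tall, 60 g. Point: on its axis, half-way up (32 mm above its underside); z is its axis, upward. From below: glass body 26 mm across up to 36 mm height, neck 17 mm across up to 44 mm, cap 24 mm across from 44 to 64 mm; grip it by the cap. Starts upright in a seat of the grey block.
- vial_b_mid (a point): clear glass sample vial with a ribbed yellow screw cap, 64 mm tall, 60 g. Point: on its axis, half-way up (32 mm above its underside); z is its axis, upward. From below: glass body 26 mm across up to 36 mm height, neck 17 mm across up to 44 mm, cap 24 mm across from 44 to 64 mm; grip it by the cap. Starts upright in a seat of the grey block.
- vial_c_mid (a point): clear glass sample vial with a ribbed yellow screw cap, 64 mm tall, 60 g. Point: on its axis, half-way up (32 mm above its underside); z is its axis, upward. From below: glass body 26 mm across up to 36 mm height, neck 17 mm across up to 44 mm, cap 24 mm across from 44 to 64 mm; grip it by the cap. Starts upright in a seat of the grey block.
- seat_0 (a point): where a vial's underside rests in seat 0 (-x end) of the grey block, 10 mm above the counter; axes as the block's, z up. Its two jaws (16 mm wide in y, orange lips 48.5 to 52.5 mm above the counter) stand on its -x and +x sides; the lips overlap the vial's shoulder by 2.5 mm, so that pulled straight up the vial stays locked (2.5 mm of play).
- seat_1 (a point): where a vial's underside rests in seat 1 (middle) of the grey block, 10 mm above the counter; axes as the block's, z up. To free a vial tilt it about its foot by 9 to 10 degrees (cap some 9 mm aside, 3 to 4 N) towards the block's +x, then as far towards -x: each rock pushes one jaw back for good; then set it upright and lift it straight out.
- seat_2 (a point): where a vial's underside rests in seat 2 (+x end) of the grey block, 10 mm above the counter; axes as the block's, z up. Block (fixed): 172 mm in x by 52 mm in y, seats 50 mm apart along x. Its long side walls are 32 mm high above the counter, 14.5 to 22.5 mm from the row's centre line: fingers closing along y can take a cap (54 to 74 mm above the counter).
- jaw_0_near (a joint): slide of the jaw of seat 0 on that seat's -x side (block axes), in m: 0 = closed over the vial's shoulder, grows to 0.0075 as it is pushed back (away from the vial); stiff (about 4 N), stays where it is pushed. The vial passes once both its jaws are at about 0.003 or more.
- jaw_0_far (a joint): slide of the jaw of seat 0 on that seat's +x side (block axes), in m: 0 = closed over the vial's shoulder, grows to 0.0075 as it is pushed back (away from the vial); stiff (about 4 N), stays where it is pushed. The vial passes once both its jaws are at about 0.003 or more.
- jaw_1_near (a joint): slide of the jaw of seat 1 on that seat's -x side (block axes), in m: 0 = closed over the vial's shoulder, grows to 0.0075 as it is pushed back (away from the vial); stiff (about 4 N), stays where it is pushed. The vial passes once both its jaws are at about 0.003 or more.
- jaw_1_far (a joint): slide of the jaw of seat 1 on that seat's +x side (block axes), in m: 0 = closed over the vial's shoulder, grows to 0.0075 as it is pushed back (away from the vial); stiff (about 4 N), stays where it is pushed. The vial passes once both its jaws are at about 0.003 or more.
- jaw_2_near (a joint): slide of the jaw of seat 2 on that seat's -x side (block axes), in m: 0 = closed over the vial's shoulder, grows to 0.0075 as it is pushed back (away from the vial); stiff (about 4 N), stays where it is pushed. The vial passes once both its jaws are at about 0.003 or more.
- jaw_2_far (a joint): slide of the jaw of seat 2 on that seat's +x side (block axes), in m: 0 = closed over the vial's shoulder, grows to 0.0075 as it is pushed back (away from the vial); stiff (about 4 N), stays where it is pushed. The vial passes once both its jaws are at about 0.003 or more.
- well_floor (a point): centre of the floor (black rubber, 12 mm above the counter) of the open rectangular well in the cream vial shaker (fixed; casing 180 mm in x by 330 mm in y by 85 mm high). The well is 130 mm in x by 150 mm in y inside and 73 mm deep; axes are the shaker's, z up. Vials may stand anywhere on it, a little off the walls.
- well_rim (a point): centre of the well's mouth, at the height of the casing's flat top, 85 mm above the counter; axes are the shaker's. A thin blue line on the casing frames the place of the cover (163 mm in x by 183 mm in y).
- cover_grip (a point): middle of the upright white bar handle of the loose blue cover: a flat plate 156 mm in its x by 176 mm in its y, 8 mm thick, 250 g, with the handle (14 mm in x, 60 mm in y, up to 42 mm above the cover's underside) at its centre. This point is 30 mm above the cover's underside. In place its x and y lie along the shaker's (either way round); it just rests on the casing, 13 mm beyond the well all round.
- dial_grip (a point): on the dial's axis, at the height to grip, 21 mm above the dial's foot and 22 mm above the casing top. Dial: upright round blue ribbed knob, 36 mm across, 32 mm tall, with a white pointer line on its top, on the flat top at the shaker's -y end, 170 mm from the well's middle. z is the axis, up; x and y turn with the dial.
- dial (a joint): turn of the dial in rad, growing clockwise seen from above: 0 at its anticlockwise end stop (pointer at the big red dot), a click every 30 degrees (0.5236 rad), up to a second stop at ten clicks; small dark dots mark the clicks. It takes about 0.04 N m to pass a click and it springs into the nearest one when let go.
- bottle_blue: white dropper bottle with blue cap, 34 mm across, 99 mm tall; origin at the underside. Not part of the job: stays where it is.
- bottle_red: white dropper bottle with red cap, 30 mm across, 89 mm tall; origin at the underside. Not part of the job: stays where it is.
- bottle_white: white dropper bottle with grey cap, 40 mm across, 114 mm tall; origin at the underside. Not part of the job: stays where it is.
- sample_jar: small glass jar with black cap, 44 mm across, 60 mm tall; origin at the underside. Not part of the job: stays where it is.
- meter_red: flat red pocket meter, 110 x 42 x 16 mm; origin at the underside. Not part of the job: stays where it is.
- meter_blue: flat blue pocket meter, 110 x 42 x 16 mm; origin at the underside. Not part of the job: stays where it is.
- syringe: green syringe lying on the counter, about 140 mm long, 22 mm high; origin at the underside. Not part of the job: stays where it is.
Mind the look-alikes: they are no part of the job. What is shaped like the part that bears vial_b_mid but green or turquoise is not meant.

How it is judged:
By the outcome, as a careful person would: the job done as asked, in the order asked, and still so for the second after the job is handed in, with the robot touching nothing.
Of vial_a, vial_b, vial_c only 2 to 3 are there at a start; the rules pass over those that are not, and their reading is None.
At some moment in a run one of cover may be knocked a few centimetres aside while the robot is not near it.
It also fails if it takes over 210 s, if anything falls off the work surface, if the arm or the gripper's body presses on something with over 40 N, if the wrist force passes 120 N, or if a joint passes its speed limit or range.

### The arm

A 6-joint arm with a two-finger parallel gripper is mounted at the origin on the work surface. World frame = base frame: x ahead of the robot, y to its left, z up, the work surface at z = 0. Lengths are in mm, angles in rad, forces in N, time in s.
With the tool pointing down it reaches from about 275 to 750 mm from the base axis. Payload 10.2 kg.
Tool frame: the origin (TCP) lies at the very end of the fingers, on their centre line; the grasp point (between the pads) lies 19 mm behind it; x points along the fingers, y is the direction in which the jaws open and shut, and the axes are right-handed (so a half turn about x gives the same grasp; the last joint's range is limited). The gripper opens to 85 mm and grips with 20 to 120 N. Pads are 22 mm wide; open, the fingers measure 114 mm over their backs; the gripper's body (76 mm by 85 mm) begins 54 mm behind the grasp point. The pads swing forward as they close: fully open they stand 13 mm farther back than shut.
Start: joints at [1.024, 0.313, 1.498, -0, 1.331, -0.223], TCP at [167.053, 497.719, 231.294] pointing down, gripper open.
Joint ranges: [-2.94, 2.94], [-0.97, 2.17], [0.19, 2.56], [-1.23, 4.37], [0.02, 3.11], [-2.88, 2.88]. Speed limits (rad/s): [2.39, 2.39, 3.01, 3.14, 3.14, 3.14].

### API

Orientations are given as a unit quaternion [w, x, y, z].
In Python, from rig import ctrl, viewer, order gives the robot as it stands. The module is installed in compiled form; this text tells all that it offers.
- The arm moves only by the tool carry_out, never from a script. Its argument "deltas" is a list of rows, each a list of 7 numbers: the gripper command: -1 is fully open, 1 is shut, values between are in proportion, then the shift along the tool's x, y, z in mm, then the turn, a rotation vector about the tool's x, y, z in degrees. A call has exactly 5 rows; each row is the pose to reach, as a shift and turn from the pose commanded when the call began, along the tool's axes at that moment; what a row does not reach only later rows make up. A row lasts 1/8 s, in which the tool goes at most 62.5 mm and 10.7 degrees, less where a joint would pass 70% of its speed; a pose out of reach is approached as far as the arm can. A call with a gripper value outside its range is refused whole. The fingers move at their own pace and stop on an object; "newtons" is the grip in N (left out, the last holds). Time passes only in rows, so rows that repeat a pose let the fingers close, or fill a call up. It gives the time, the measured TCP pose, the force and the opening at its end, in the units of the state.
- ctrl.sense(): the state, without advancing time (a new reading comes with each control period).
- viewer.capture(name): name is "side" or "top"; returns the picture (420x560x3 uint8, red, green, blue); there is no depth.
- viewer.calibration(name): a dict with "fx", "fy", "cx", "cy" (pixels), "xyz" and "attitude" of the camera in the world. Camera axes: x right, y down, z forward; pixel columns grow to the right and rows downward; lengths in mm; the calibration is good to about 2 mm. A picture is of the moment at which its call begins. calibration takes no time and is no camera call.
- order.finish_job(): hands the job in, once; it reports no verdict.
The state is a dict: "time_s": time; "joints": joint angles; "dq": joint speeds; "tau": joint torques, N m; "eef_pos": TCP position; "ee_rot": TCP orientation; "force": force on the tool from outside, world axes, zero at the start; "wrist_torque": the same for the moment, N m; "grip_width": opening from 0.0 (shut) to 1.0 (fully open).
Only numpy, scipy, OpenCV 4.12 (cv2) and the standard library are available. Lean on these libraries where they do the work, as an engineer would, in place of code of your own. Each camera call takes 0.05 s, during which the arm holds its last target. There are 200 camera calls.

## Working session

There is one attempt and no reset: what is moved stays moved. The work goes in short steps, Python scripts to look and compute and a tool call to move; the robot and the scene stay as the last step left them, time stands still between calls to the robot, and variables do not carry over. Pictures are saved under pics/ and viewed, about 12 in all and at most 16, crops included, and the job is handed in when it is done.

Besides the shell and the picture viewer there is one more tool, called after "Emit:" as name(argument=value, ...) on one line, values as JSON. carry_out: Moves the arm, as the interface text tells. Its arguments: {"type":"object","properties":{"deltas":{"type":"array"},"newtons":{"type":"number"}},"required":["deltas"]}

```bash
mkdir -p pics
cat > h.py <<'E'
import numpy as np, cv2
from rig import ctrl, viewer, order
from scipy.spatial.transform import Rotation as R
def rot(q): return R.from_quat([q[1],q[2],q[3],q[0]])
def cap(n,f,crop=None,s=1):
    im=viewer.capture(n); im=np.array(im)
    cv2.imwrite('pics/full_'+f,im[:,:,::-1])
    if crop: im=im[crop[1]:crop[3],crop[0]:crop[2]]
    if s!=1: im=cv2.resize(im,None,fx=s,fy=s,interpolation=cv2.INTER_CUBIC)
    cv2.imwrite('pics/'+f,im[:,:,::-1]); return im
def cam(n):
    c=viewer.calibration(n); a=np.array(c['attitude'],float)
    return c,(rot(a).as_matrix() if a.size==4 else a.reshape(3,3))
def ray(n,u,v,z):
    c,A=cam(n); d=A@np.array([(u-c['cx'])/c['fx'],(v-c['cy'])/c['fy'],1]); p=np.array(c['xyz'],float)
    return p+d*(z-p[2])/d[2]
def proj(n,P):
    c,A=cam(n); q=A.T@(np.array(P,float)-c['xyz']); return np.array([c['fx']*q[0]/q[2]+c['cx'],c['fy']*q[1]/q[2]+c['cy']])
E
python3 - <<'E'
from h import *
print(ctrl.sense())
for n in('top','side'):
    print(viewer.calibration(n)); cap(n,n+'0.png',s=1.42)
E
```

```text
{'time_s': 0.0, 'joints': array([ 1.02364090e+00,  3.13448660e-01,  1.49847125e+00,  4.14197715e-05,
        1.33098713e+00, -2.23371498e-01]), 'dq': array([-2.30581137e-03,  1.58786317e-03,  1.79946453e-04, -7.07857816e-04,
        3.02182547e-04,  6.77981423e-05]), 'tau': array([-1.46810344e-03, -4.12285995e+01, -2.59731030e+01, -3.57983390e-04,
        4.35374823e-03, -5.89443835e-05]), 'eef_pos': array([166.87823733, 497.49275488, 230.72289952]), 'ee_rot': array([ 0.69767219,  0.11355363,  0.69804782, -0.11440423]), 'force': array([-0.76834852,  0.02930641, -0.1675773 ]), 'wrist_torque': array([-0.00267686,  0.0007378 , -0.05977594]), 'grip_width': 1.000562700886884}
{'fx': 381.3237914063091, 'fy': 381.3237914063091, 'cx': 282.5647625324755, 'cy': 212.32835846666342, 'xyz': array([ 441.30844953,  -73.95987401, 1047.10038336]), 'attitude': array([ 0.03180679, -0.69811353,  0.71392022, -0.04408793])}
{'fx': 413.6346599882346, 'fy': 413.6346599882346, 'cx': 279.1311912411419, 'cy': 213.8978482833009, 'xyz': array([ 325.49615575, -748.95845984,  567.25772112]), 'attitude': array([-0.45714066,  0.87296821, -0.14712343,  0.08546119])}
```

View pics/top0.png

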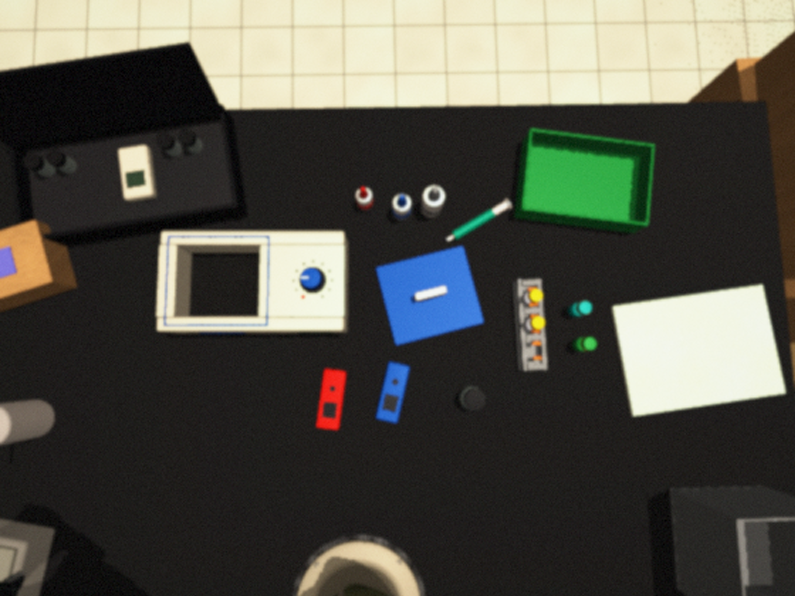

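View pics/side0.png

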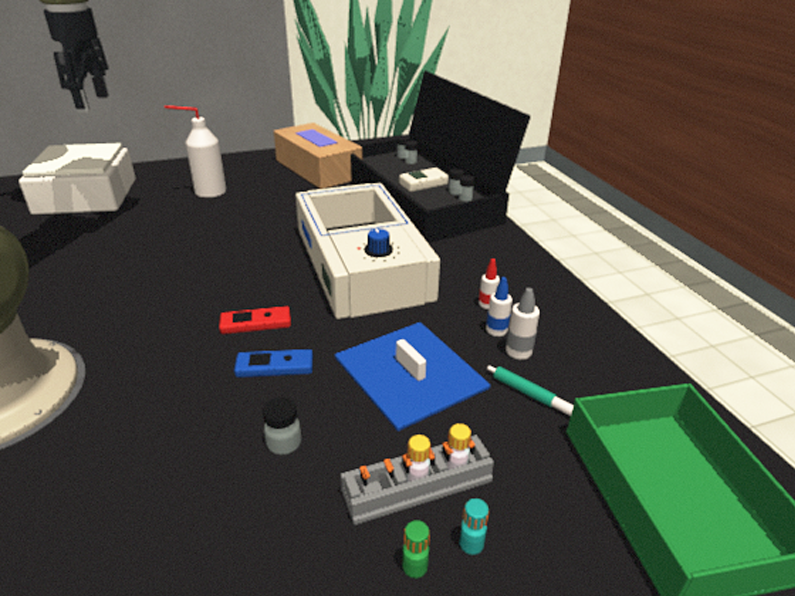

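Top: the shaker is at about (110–245, 160–235 native), the dial at (219,196), the cover at (303,208), and the block at (375,228) with two vials in it. The green and turquoise look-alikes are beside the block. I'll enlarge these parts.

Run:
```python
import cv2,numpy as np
t=cv2.imread('pics/full_top0.png'); s=cv2.imread('pics/full_side0.png')
def c(i,x,y,w,h,k): return cv2.resize(i[y:y+h,x:x+w],None,fx=k,fy=k,interpolation=cv2.INTER_CUBIC)
A=np.zeros((590,800,3),np.uint8)
a=c(t,105,158,145,80,4); A[:320,:580]=a        # shaker
b=c(t,360,190,27,75,8)[:590,:216]; A[:590,584:800]=b
d=c(t,260,168,85,67,4); A[322:590,:340]=d
e=c(s,235,290,40,50,4)
A[325:585,342:582]=c(s,240,292,120,130,2)
cv2.imwrite('pics/comp1.png',A)
cv2.imwrite('pics/sblock.png',c(s,236,295,114,75,7))
```

```text
Traceback (most recent call last):
ValueError: could not broadcast input array from shape (256,240,3) into shape (260,240,3)
```

Run:
```python
import cv2,numpy as np
t=cv2.imread('pics/full_top0.png'); s=cv2.imread('pics/full_side0.png')
def c(i,x,y,w,h,k): return cv2.resize(i[y:y+h,x:x+w],None,fx=k,fy=k,interpolation=cv2.INTER_CUBIC)
A=np.zeros((600,800,3),np.uint8)
A[:320,:580]=c(t,105,158,145,80,4)
A[:600,584:800]=c(t,360,190,27,75,8)
A[322:590,:340]=c(t,260,168,85,67,4)
cv2.imwrite('pics/comp1.png',A)
cv2.imwrite('pics/sblock.png',c(s,236,295,114,75,7))
```

```text
(no output)
```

View pics/comp1.png

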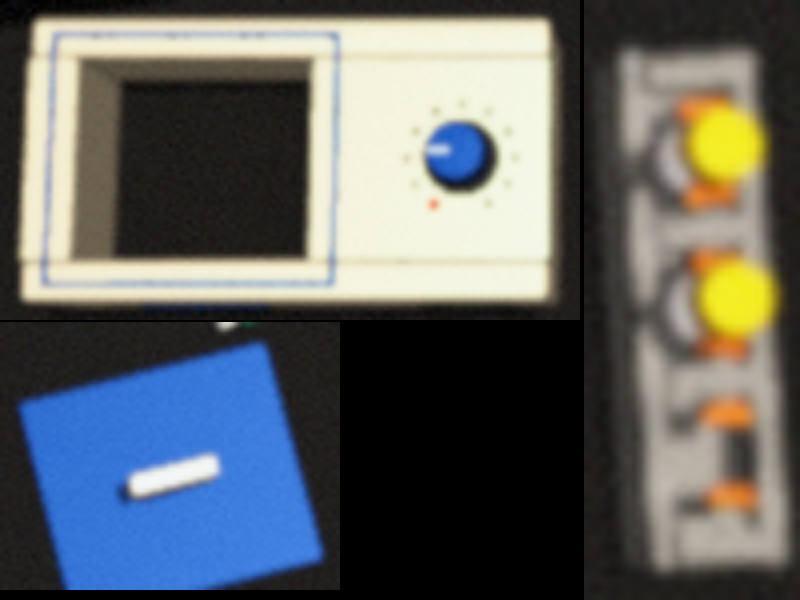

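View pics/sblock.png

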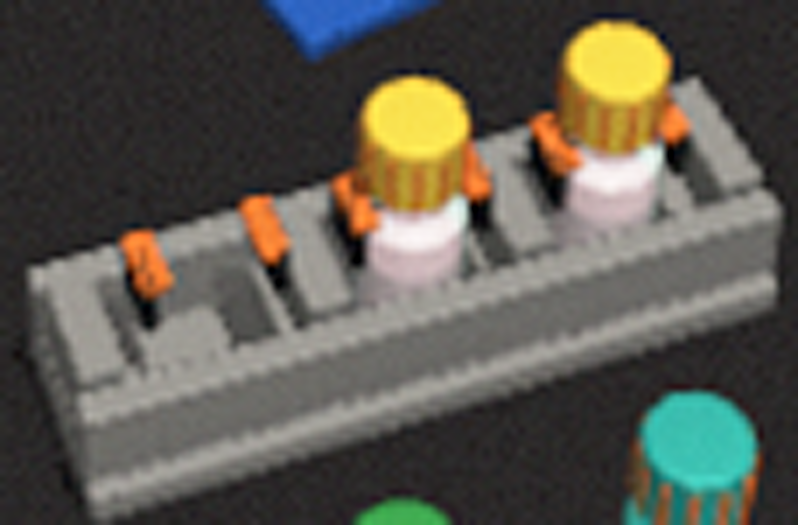

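```bash
cat > m.py <<'E'
from h import *
n=lambda X,Y,x0,y0,k:(x0+(X+.5)/k-.5,y0+(Y+.5)/k-.5)
for a,b in (((727-584,144),(616,62)),((738-584,298),(414,122))):
    pt=ray('top',*n(*a,360,190,8),74); ps=ray('side',*n(*b,236,295,7),74); print('cap',pt.round(1),ps.round(1))
F=[ray('top',*n(X,Y,105,158,4),85) for X,Y in((53,33),(338,37),(333,285),(43,284))]
F=np.array(F);c=F.mean(0); print('rim',c.round(1),F.round(1).tolist())
e=(F[0]+F[3]-F[1]-F[2]); print('y dir yaw', np.degrees(np.arctan2(-e[0],e[1])))
e=(F[0]+F[1]-F[3]-F[2]); print('x dir yaw', np.degrees(np.arctan2(e[1],e[0])))
print('dial',ray('top',*n(460,150,105,158,4),118).round(1),'dots',ray('top',*n(461,158,105,158,4),85).round(1))
C=np.array([ray('top',*n(X,Y-322,260,168,4),8) for X,Y in((268,342),(20,402),(322,556))])
print('cover c',((C[1]+C[2])/2).round(1),C.round(1).tolist())
H=[ray('top',*n(X,Y-322,260,168,4),42) for X,Y in((130,485),(217,461))];print('handle',(H[0]+H[1])/2)
for d in (C[1]-C[0],C[2]-C[0],H[0]-H[1]): print(np.linalg.norm(d),np.degrees(np.arctan2(d[1],d[0])))
B=[ray('top',*n(X-584,Y,360,190,8),32) for X,Y in((620,50),(756,48),(787,570),(655,570))]
print('block',np.mean(B,0).round(1),np.array(B).round(1).tolist())
E
python3 m.py
```

```text
cap [ 553.1 -337.2   74. ] [ 555.  -337.7   74. ]
cap [ 503.3 -338.3   74. ] [ 504.7 -339.5   74. ]
rim [590.3 236.6  85. ] [[673.2, 325.9, 85.0], [667.0, 144.6, 85.0], [508.1, 147.3, 85.0], [512.8, 328.4, 85.0]]
y dir yaw -1.7068267726639657
x dir yaw -0.9389907754504491
dial [587.1  62.3 118. ] dots [587.1  66.5  85. ]
cover c [ 567.2 -147.7    8. ] [[661.4, -218.3, 8.0], [622.7, -45.5, 8.0], [511.8, -250.0, 8.0]]
handle [ 566.89758479 -147.50988359   42.        ]
177.1106205281245 102.61342149965603
152.9448024817658 -168.0362055001898
60.20458785044869 104.27429473265495
block [ 503.2 -338.2   32. ] [[590.6, -313.9, 32.0], [590.4, -360.1, 32.0], [415.4, -361.5, 32.0], [416.4, -317.5, 32.0]]
```

```bash
cat >> h.py <<'E'
def goal(p,yaw,tilt=0,foot=None):
    """tool x down, tool y at angle yaw(deg) in world; tilt about world axis 'block y' (deg, + = top towards +x) about foot"""
    a=np.radians(yaw); x=np.array([0,0,-1.]); y=np.array([np.cos(a),np.sin(a),0]); z=np.cross(x,y)
    Q=R.from_matrix(np.c_[x,y,z]); p=np.array(p,float)
    if tilt:
        b=np.radians(1.5); T=R.from_rotvec(np.radians(tilt)*np.array([-np.sin(b),np.cos(b),0]))
        p=np.array(foot)+T.apply(p-foot); Q=T*Q
    return p,Q
def delta(frm,to):
    (p0,Q0),(p1,Q1)=frm,to
    return np.r_[Q0.inv().apply(p1-p0),(Q0.inv()*Q1).as_rotvec(degrees=True)].round(2)
def now():
    s=ctrl.sense(); return np.array(s['eef_pos']),rot(s['ee_rot'])
def show():
    s=ctrl.sense(); p,Q=now(); M=Q.as_matrix()
    print('t',round(s['time_s'],2),'p',p.round(1),'yaw',np.degrees(np.arctan2(M[1,1],M[0,1])).round(2),'xax',M[:,0].round(3),'q',np.round(s['joints'],2),'F',np.round(s['force'],1),'w',round(s['grip_width'],3))
E
python3 - <<'E'
from h import *
show()
for yw in (91.5,-88.5): print(delta(now(),goal([504,-339,200],yw)))
E
```

```text
t 0.1 p [166.9 497.5 230.8] yaw 71.45 xax [-0.001 -0.001 -1.   ] q [ 1.02  0.31  1.5  -0.    1.33 -0.22] F [ 0.  -0.3  0.7] w 1.001
[ 3.1430e+01 -6.8576e+02  5.8573e+02 -2.0050e+01 -3.0000e-02  6.0000e-02]
[ 3.1430e+01 -6.8576e+02  5.8573e+02  1.5995e+02  9.0000e-02  4.0000e-02]
```

Emit:
carry_out(deltas=[[-0.3,0,-46,39,-1.5,0,0],[-0.3,0,-92,78,-3,0,0],[-0.3,0,-138,117,-4.5,0,0],[-0.3,0,-184,156,-6,0,0],[-0.3,0,-230,195,-7,0,0]], newtons=30)

```text
time_s: 0.72
eef_pos: [278.9, 215.9, 231.2]
ee_rot: [0.704, 0.071, 0.703, -0.071]
force: [1.4, 1.0, -0.6]
grip_width: 0.651
```

Run:
```python
from h import *
show()
print(delta(now(),goal([504,-339,120],91.5)))
```

```text
t 0.72 p [278.9 215.9 231.2] yaw 78.52 xax [ 0.  0. -1.] q [ 0.32 -0.08  1.95 -0.    1.28 -1.05] F [ 1.4  1.  -0.6] w 0.651
[ 1.1130e+02 -4.9899e+02  3.3099e+02 -1.2980e+01  2.0000e-02 -0.0000e+00]
```

Emit:
carry_out(deltas=[[-0.3,10,-52,34,-2.6,0,0],[-0.3,20,-104,68,-5.2,0,0],[-0.3,30,-156,102,-7.8,0,0],[-0.3,40,-208,136,-10.4,0,0],[-0.3,50,-260,170,-13,0,0]])

```text
time_s: 1.35
eef_pos: [392.7, -71.3, 181.3]
ee_rot: [0.707, -0.009, 0.707, 0.009]
force: [1.8, 0.9, 0.5]
grip_width: 0.653
```

Run:
```python
from h import *
show()
print(delta(now(),goal([504,-339,120],91.5)))
```

```text
t 1.35 p [392.7 -71.3 181.3] yaw 91.49 xax [ 0.  0. -1.] q [-0.48  0.08  1.92  0.    1.14 -2.07] F [1.8 0.9 0.5] w 0.653
[ 6.1320e+01 -2.7046e+02  1.0428e+02 -1.0000e-02  1.0000e-02 -0.0000e+00]
```

Emit:
carry_out(deltas=[[-0.3,12,-54,21,0,0,0],[-0.3,24,-108,42,0,0,0],[-0.3,37,-162,63,0,0,0],[-0.3,49,-216,84,0,0,0],[-0.3,61.3,-270.5,104.3,0,0,0]])

```text
time_s: 1.98
eef_pos: [503.9, -338.7, 119.5]
ee_rot: [0.707, -0.009, 0.707, 0.009]
force: [0.7, 0.3, -0.0]
grip_width: 0.653
```

Run:
```python
from h import *
show()
print(delta(now(),goal([504,-339,44],91.5)))
a=cap('side','a.png'); b=cap('top','b.png')
A=np.zeros((600,800,3),np.uint8)
r=lambda i,x,y,w,h,k: cv2.resize(i[y:y+h,x:x+w],None,fx=k,fy=k,interpolation=cv2.INTER_CUBIC)
A[:600,:480]=r(a,235,250,120,150,4); A[:600,484:800]=r(b,345,180,79,150,4)
cv2.imwrite('pics/c2.png',A[:,:,::-1])
```

```text
t 1.98 p [ 503.9 -338.7  119.5] yaw 91.44 xax [-0.  0. -1.] q [-0.78  0.59  1.38  0.    1.17 -2.38] F [ 0.7  0.3 -0. ] w 0.653
[ 7.55e+01 -3.50e-01  9.00e-02 -6.00e-02 -2.00e-02 -3.00e-02]
```

View pics/c2.png

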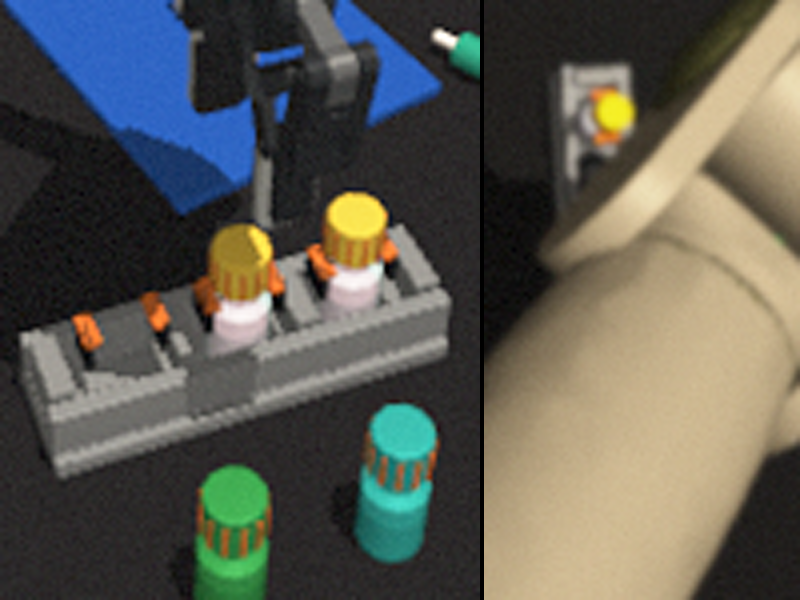

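Run:
```python
from h import *
for y in (-366,-339,-311):
  for z in (120,133): 
    u=proj('side',[504,y,z]); print(y,z,((u-[235,250])*4).round())
```

```text
-366 120 [268. 214.]
-366 133 [270. 188.]
-339 120 [241. 163.]
-339 133 [242. 138.]
-311 120 [215. 114.]
-311 133 [216.  89.]
```

Emit:
carry_out(deltas=[[-0.3,38,-0.2,0,0,0,0],[-0.3,75.5,-0.3,0,0,0,0],[0.6,75.5,-0.3,0,0,0,0],[0.6,75.5,-0.3,0,0,0,0],[0.6,75.5,-0.3,0,0,0,0]], newtons=30)

```text
time_s: 2.7
eef_pos: [504.1, -337.7, 46.6]
ee_rot: [0.708, -0.01, 0.706, 0.008]
force: [0.0, 0.3, -0.8]
grip_width: 0.269
```

Run:
```python
from h import *
show()
```

```text
t 2.7 p [ 504.1 -337.7   46.6] yaw 91.46 xax [ 0.002 -0.002 -1.   ] q [-0.78  0.68  1.44 -0.    1.02 -2.38] F [ 0.   0.3 -0.8] w 0.269
```

Emit:
carry_out(deltas=[[1,0,0,0,0,0,0],[1,0,0,0,0,0,0],[1,0,0,0,0,0,0],[1,0,0,0,0,0,0],[1,0,0,0,0,0,0]], newtons=30)

```text
time_s: 3.32
eef_pos: [504.1, -337.6, 46.1]
ee_rot: [0.708, -0.009, 0.707, 0.009]
force: [-1.0, 1.1, 6.5]
grip_width: 0.267
```

Run:
```python
from h import *
show()
p=[504,-337.7,46.6]; a=goal(p,91.5)
for t in (10,-10):
  print(t,delta(a,goal(p,91.5,t,[504,-338.5,10])))
```

```text
t 3.33 p [ 504.1 -337.6   46.1] yaw 91.45 xax [ 0.001 -0.001 -1.   ] q [-0.78  0.68  1.44  0.    1.02 -2.38] F [-1.   1.1  6.5] w 0.267
10 [ 0.56  0.    6.36  0.   10.   -0.  ]
-10 [  0.55  -0.    -6.36  -0.   -10.     0.  ]
```

Emit:
carry_out(deltas=[[1,-1.3,0,1.7,0,2.7,0],[1,-1.1,0,3.5,0,5.5,0],[1,-0.9,0,5.4,0,8,0],[1,-0.6,0,7.2,0,10.5,0],[1,-0.6,0,7.2,0,10.5,0]])

```text
time_s: 3.95
eef_pos: [510.6, -337.5, 46.8]
ee_rot: [0.639, -0.01, 0.769, 0.008]
force: [-5.2, 1.7, 9.3]
grip_width: 0.271
```

Run:
```python
from h import *
show()
a=cap('side','a3.png',(255,270,355,370),6)
```

```text
t 3.95 p [ 510.6 -337.5   46.8] yaw 91.48 xax [-0.184 -0.006 -0.983] q [-0.72  0.77  1.28 -0.13  1.23 -2.26] F [-5.2  1.7  9.3] w 0.271
```

View pics/a3.png

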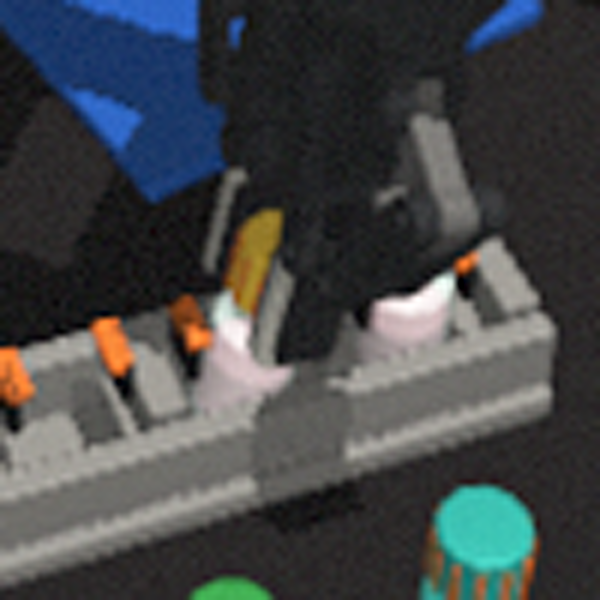

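```bash
cat > rock.py <<'E'
from h import *
a=goal([0,0,0],91.5)
def off(v): return a[0]+a[1].apply(v[:3]),a[1]*R.from_rotvec(v[3:],degrees=True)
P=off(np.array([-.6,0,7.2,0,10.5,0]))
for f in np.linspace(10.5,-10.5,10)[1:]:
    print(delta(P,off(np.array([-1.3+.7*abs(f)/10.5,0,7.2*f/10.5,0,f,0]))))
M=off(np.array([-.6,0,-7.2,0,-10.5,0])); print('up',delta(M,off(np.array([-1.3,0,0,0,0,0]))))
E
python3 rock.py
```

```text
[ 0.14  0.   -1.6   0.   -2.33 -0.  ]
[ 0.28  0.   -3.2   0.   -4.67 -0.  ]
[ 0.42  0.   -4.8   0.   -7.   -0.  ]
[ 0.55  0.   -6.41  0.   -9.33 -0.  ]
[  0.85   0.    -7.98   0.   -11.67  -0.  ]
[  1.29   0.    -9.52   0.   -14.    -0.  ]
[  1.74   0.   -11.07   0.   -16.33   0.  ]
[  2.18   0.   -12.61  -0.   -18.67   0.  ]
[  2.62   0.   -14.16   0.   -21.    -0.  ]
up [ 0.62 -0.    7.21  0.   10.5   0.  ]
```

Emit:
carry_out(deltas=[[1,0.3,0,-3.2,0,-4.7,0],[1,0.6,0,-6.4,0,-9.3,0],[1,1.3,0,-9.5,0,-14,0],[1,1.9,0,-11.8,0,-17.5,0],[1,2.6,0,-14.2,0,-21,0]])

```text
time_s: 4.62
eef_pos: [497.3, -337.9, 46.9]
ee_rot: [0.77, -0.009, 0.638, 0.009]
force: [4.0, 3.0, 5.4]
grip_width: 0.267
```

Emit:
carry_out(deltas=[[1,0,0,0,0,0,0],[1,0,0,0,0,0,0],[1,0,0,0,0,0,0],[1,0,0,0,0,0,0],[1,0,0,0,0,0,0]])

```text
time_s: 5.25
eef_pos: [497.1, -337.9, 46.7]
ee_rot: [0.769, -0.009, 0.639, 0.009]
force: [-0.1, 2.2, 7.7]
grip_width: 0.265
```

Run:
```python
from h import *
show()
```

```text
t 5.25 p [ 497.1 -337.9   46.7] yaw 91.46 xax [ 0.184  0.003 -0.983] q [-0.85  0.61  1.58  0.19  0.84 -2.57] F [-0.1  2.2  7.7] w 0.265
```

Emit:
carry_out(deltas=[[1,0.2,0,1.8,0,2.6,0],[1,0.3,0,3.6,0,5.2,0],[1,0.5,0,5.4,0,7.9,0],[1,0.6,0,7.2,0,10.5,0],[1,0.6,0,7.2,0,10.5,0]])

```text
time_s: 5.88
eef_pos: [503.9, -337.2, 46.2]
ee_rot: [0.707, -0.009, 0.707, 0.009]
force: [0.6, 0.3, 2.5]
grip_width: 0.271
```

Emit:
carry_out(deltas=[[1,-1,0,0,0,0,0],[1,-3,0,0,0,0,0],[1,-4.5,0,0,0,0,0],[1,-6,0,0,0,0,0],[1,-6,0,0,0,0,0]])

```text
time_s: 6.5
eef_pos: [503.5, -337.3, 52.3]
ee_rot: [0.707, -0.009, 0.707, 0.009]
force: [-0.1, -0.7, -1.5]
grip_width: 0.269
```

Run:
```python
from h import *
show()
```

```text
t 6.5 p [ 503.5 -337.3   52.3] yaw 91.44 xax [ 0. -0. -1.] q [-0.78  0.67  1.44  0.    1.03 -2.38] F [-0.1 -0.7 -1.5] w 0.269
```

Emit:
carry_out(deltas=[[1,-20,0,0,0,0,0],[1,-50,0,0,0,0,0],[1,-90,0,0,0,0,0],[1,-130,0,0,0,0,0],[1,-160,0,0,0,0,0]])

```text
time_s: 7.12
eef_pos: [503.6, -337.3, 214.0]
ee_rot: [0.707, -0.009, 0.707, 0.009]
force: [0.4, -0.9, -0.8]
grip_width: 0.27
```

Emit:
carry_out(deltas=[[1,0,50,5,0,0,0],[1,0,105,10,0,0,0],[1,0,160,16,0,0,0],[1,0,215,21,0,0,0],[1,0,270,27,0,0,0]])

```text
time_s: 7.75
eef_pos: [523.5, -64.9, 212.3]
ee_rot: [0.707, -0.009, 0.707, 0.009]
force: [0.9, -0.9, -1.1]
grip_width: 0.266
```

Run:
```python
from h import *
show()
print(delta(now(),goal([560,237,205],88.8)))
```

```text
t 7.75 p [523.5 -64.9 212.3] yaw 91.44 xax [ 0. -0. -1.] q [-0.35  0.33  1.52  0.    1.29 -1.94] F [ 0.9 -0.9 -1.1] w 0.266
[7.300e+00 3.009e+02 4.405e+01 2.640e+00 2.000e-02 0.000e+00]
```

Emit:
carry_out(deltas=[[1,1,60,9,0.5,0,0],[1,2,120,18,1,0,0],[1,4,180,26,1.6,0,0],[1,6,240,35,2.1,0,0],[1,7,301,44,2.6,0,0]])

```text
time_s: 8.38
eef_pos: [560.0, 237.3, 205.1]
ee_rot: [0.707, 0.007, 0.707, -0.007]
force: [0.5, 0.3, -0.4]
grip_width: 0.266
```

Emit:
carry_out(deltas=[[1,0,0,0,0,0,0],[1,30,0,0,0,0,0],[1,60,0,0,0,0,0],[1,75,0,0,0,0,0],[1,75,0,0,0,0,0]])

```text
time_s: 9.0
eef_pos: [559.9, 234.8, 129.8]
ee_rot: [0.707, 0.007, 0.708, -0.007]
force: [0.3, 0.0, -0.7]
grip_width: 0.273
```

Run:
```python
from h import *
show()
print(delta(now(),goal([560,237,49],88.8)))
a=cap('side','a4.png',(200,100,320,220),5)
```

```text
t 9.0 p [559.9 234.8 129.8] yaw 88.82 xax [-0.001 -0.    -1.   ] q [ 0.2   0.58  1.37 -0.    1.19 -1.35] F [ 0.3  0.  -0.7] w 0.273
[ 8.078e+01  2.210e+00  1.300e-01  2.000e-02 -7.000e-02  2.000e-02]
```

View pics/a4.png

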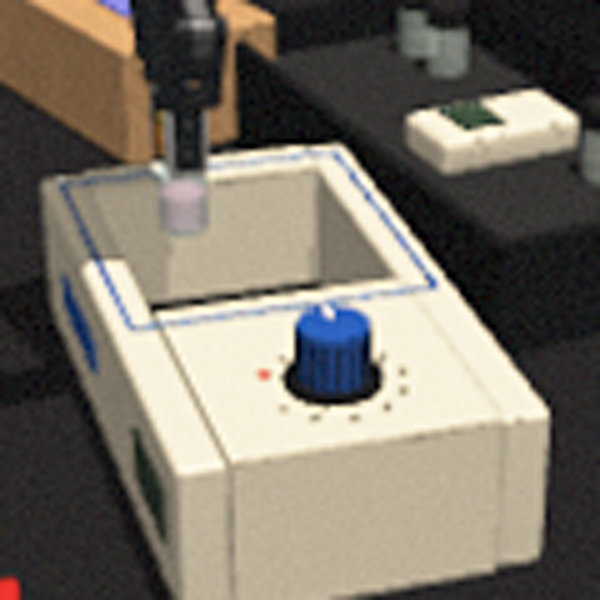

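Emit:
carry_out(deltas=[[1,20,1,0,0,0,0],[1,45,2,0,0,0,0],[1,68,2.2,0,0,0,0],[1,78,2.2,0,0,0,0],[1,80,2.2,0,0,0,0]])

```text
time_s: 9.68
eef_pos: [560.5, 237.5, 50.8]
ee_rot: [0.707, 0.007, 0.707, -0.007]
force: [0.6, -0.2, 0.1]
grip_width: 0.265
```

Emit:
carry_out(deltas=[[1,0,0,0,0,0,0],[1,0,0,0,0,0,0],[1,0,0,0,0,0,0],[1,0,0,0,0,0,0],[1,0,0,0,0,0,0]])

```text
time_s: 10.3
eef_pos: [560.1, 237.5, 50.2]
ee_rot: [0.707, 0.007, 0.707, -0.007]
force: [-0.1, 0.3, -0.0]
grip_width: 0.27
```

Step down slowly to contact.

Emit:
carry_out(deltas=[[1,0.5,0,0,0,0,0],[1,1,0,0,0,0,0],[1,1.5,0,0,0,0,0],[1,1.5,0,0,0,0,0],[1,1.5,0,0,0,0,0]])

```text
time_s: 10.92
eef_pos: [560.1, 237.5, 48.7]
ee_rot: [0.707, 0.007, 0.707, -0.007]
force: [0.0, -0.4, -0.5]
grip_width: 0.265
```

Emit:
carry_out(deltas=[[1,0.5,0,0,0,0,0],[1,1,0,0,0,0,0],[1,1.5,0,0,0,0,0],[1,1.5,0,0,0,0,0],[1,1.5,0,0,0,0,0]])

```text
time_s: 11.55
eef_pos: [560.5, 237.6, 48.1]
ee_rot: [0.707, 0.007, 0.707, -0.007]
force: [-1.2, -0.5, 6.7]
grip_width: 0.27
```

Emit:
carry_out(deltas=[[1,-1,0,0,0,0,0],[0.3,-1,0,0,0,0,0],[0.1,-1,0,0,0,0,0],[0.1,-1,0,0,0,0,0],[0.1,-1,0,0,0,0,0]])

```text
time_s: 12.18
eef_pos: [560.1, 237.5, 48.1]
ee_rot: [0.707, 0.007, 0.707, -0.007]
force: [0.6, 0.6, -0.2]
grip_width: 0.451
```

Emit:
carry_out(deltas=[[0.1,-15,0,0,0,0,0],[0.1,-40,0,0,0,0,0],[0.1,-80,0,0,0,0,0],[0.1,-120,0,0,0,0,0],[0.1,-150,0,0,0,0,0]])

```text
time_s: 12.8
eef_pos: [560.3, 237.6, 201.3]
ee_rot: [0.708, 0.007, 0.706, -0.007]
force: [0.4, -0.1, -0.2]
grip_width: 0.447
```

Run:
```python
from h import *
show()
print(delta(now(),goal([540,-50,200],91.5)))
print(delta(goal([540,-50,200],91.5),goal([554,-337.2,170],91.5)))
```

```text
t 12.8 p [560.3 237.6 201.3] yaw 88.85 xax [ 0.003  0.001 -1.   ] q [ 0.21  0.52  1.27 -0.    1.35 -1.34] F [ 0.4 -0.1 -0.2] w 0.447
[ 1.1200e+00 -2.8798e+02 -1.4560e+01 -2.6500e+00  1.6000e-01 -3.0000e-02]
[  30.   -287.47    6.48    0.      0.      0.  ]
```

Emit:
carry_out(deltas=[[0,0,-58,-3,-0.5,0,0],[0,0,-116,-6,-1,0,0],[0,0,-174,-9,-1.6,0,0],[0,0,-232,-12,-2.1,0,0],[0,0,-288,-14.5,-2.6,0,0]])

```text
time_s: 13.42
eef_pos: [539.5, -52.0, 199.5]
ee_rot: [0.708, -0.009, 0.707, 0.009]
force: [1.4, 0.6, -0.4]
grip_width: 0.49
```

Emit:
carry_out(deltas=[[-0.2,5,-58,1,0,0,0],[-0.2,10,-116,2,0,0,0],[-0.2,15,-174,4,0,0,0],[-0.2,20,-232,5,0,0,0],[-0.2,30,-287,6.5,0,0,0]])

```text
time_s: 14.05
eef_pos: [553.6, -339.0, 169.7]
ee_rot: [0.708, -0.009, 0.706, 0.008]
force: [0.7, 0.4, -0.2]
grip_width: 0.605
```

Run:
```python
from h import *
show()
print(delta(now(),goal([553.7,-336.3,46],91.5)))
```

```text
t 14.05 p [ 553.6 -339.   169.7] yaw 91.43 xax [ 0.002 -0.001 -1.   ] q [-0.73  0.63  1.17  0.    1.34 -2.33] F [ 0.7  0.4 -0.2] w 0.605
[ 1.2367e+02  2.9300e+00  2.0000e-02 -7.0000e-02  9.0000e-02  9.0000e-02]
```

Emit:
carry_out(deltas=[[-0.2,50,2,0,0,0,0],[-0.2,90,2.9,0,0,0,0],[-0.2,112,2.9,0,0,0,0],[-0.2,123,2.9,0,0,0,0],[-0.2,123,2.9,0,0,0,0]])

```text
time_s: 14.68
eef_pos: [553.6, -334.0, 45.7]
ee_rot: [0.707, -0.009, 0.707, 0.009]
force: [0.0, 0.1, -0.1]
grip_width: 0.598
```

Emit:
carry_out(deltas=[[0.4,0,0,0,0,0,0],[0.6,0,0,0,0,0,0],[1,0,0,0,0,0,0],[1,0,0,0,0,0,0],[1,0,0,0,0,0,0]], newtons=30)

```text
time_s: 15.3
eef_pos: [554.0, -334.4, 46.5]
ee_rot: [0.708, -0.009, 0.706, 0.008]
force: [-0.0, -1.3, 6.4]
grip_width: 0.269
```

Run:
```python
from h import *
show()
```

```text
t 15.3 p [ 554.  -334.4   46.5] yaw 91.44 xax [ 0.002 -0.002 -1.   ] q [-0.72  0.76  1.29  0.    1.09 -2.32] F [-0.  -1.3  6.4] w 0.269
```

Emit:
carry_out(deltas=[[1,-1.3,-1,1.7,0,2.7,0],[1,-1.1,-1,3.5,0,5.5,0],[1,-0.9,-1,5.4,0,8,0],[1,-0.6,-1,7.2,0,10.5,0],[1,-0.6,-1,7.2,0,10.5,0]])

```text
time_s: 15.92
eef_pos: [560.7, -335.0, 47.2]
ee_rot: [0.639, -0.01, 0.769, 0.008]
force: [-5.2, 1.7, 9.5]
grip_width: 0.269
```

Emit:
carry_out(deltas=[[1,0.3,0,-3.2,0,-4.7,0],[1,0.6,0,-6.4,0,-9.3,0],[1,1.3,0,-9.5,0,-14,0],[1,1.9,0,-11.8,0,-17.5,0],[1,2.6,0,-14.2,0,-21,0]])

```text
time_s: 16.55
eef_pos: [547.3, -335.5, 47.2]
ee_rot: [0.77, -0.009, 0.637, 0.009]
force: [4.9, 1.3, 5.2]
grip_width: 0.266
```

Emit:
carry_out(deltas=[[1,0,0,0,0,0,0],[1,0,0,0,0,0,0],[1,0,0,0,0,0,0],[1,0,0,0,0,0,0],[1,0,0,0,0,0,0]])

```text
time_s: 17.18
eef_pos: [547.1, -335.5, 47.0]
ee_rot: [0.769, -0.009, 0.639, 0.009]
force: [0.5, 1.8, 7.4]
grip_width: 0.267
```

Emit:
carry_out(deltas=[[1,0.2,0,1.8,0,2.6,0],[1,0.3,0,3.6,0,5.2,0],[1,0.5,0,5.4,0,7.9,0],[1,0.6,0,7.2,0,10.5,0],[1,0.6,0,7.2,0,10.5,0]])

```text
time_s: 17.8
eef_pos: [553.8, -334.9, 46.4]
ee_rot: [0.707, -0.009, 0.707, 0.009]
force: [-0.9, 0.5, 2.8]
grip_width: 0.27
```

Run:
```python
from h import *
show()
```

```text
t 17.8 p [ 553.8 -334.9   46.4] yaw 91.5 xax [-0.001 -0.    -1.   ] q [-0.72  0.76  1.29 -0.    1.09 -2.32] F [-0.9  0.5  2.8] w 0.27
```

Same signature as the first vial. I'll lift gently.

Emit:
carry_out(deltas=[[1,-1,0,0,0,0,0],[1,-3,0,0,0,0,0],[1,-4.5,0,0,0,0,0],[1,-6,0,0,0,0,0],[1,-6,0,0,0,0,0]])

```text
time_s: 18.42
eef_pos: [553.5, -335.0, 52.7]
ee_rot: [0.707, -0.009, 0.707, 0.009]
force: [-0.9, -0.0, -0.8]
grip_width: 0.265
```

Emit:
carry_out(deltas=[[1,-20,0,0,0,0,0],[1,-50,0,0,0,0,0],[1,-90,0,0,0,0,0],[1,-130,0,0,0,0,0],[1,-160,0,0,0,0,0]])

```text
time_s: 19.05
eef_pos: [553.6, -335.0, 214.5]
ee_rot: [0.707, -0.009, 0.707, 0.009]
force: [0.8, -0.3, -0.8]
grip_width: 0.268
```

Emit:
carry_out(deltas=[[1,0,50,5,0,0,0],[1,0,105,10,0,0,0],[1,0,160,16,0,0,0],[1,0,215,21,0,0,0],[1,0,270,27,0,0,0]])

```text
time_s: 19.68
eef_pos: [573.5, -62.6, 212.6]
ee_rot: [0.707, -0.009, 0.707, 0.009]
force: [1.4, 0.1, -0.1]
grip_width: 0.266
```

Run:
```python
from h import *
show()
print(delta(now(),goal([619,236,200],88.8)))
```

```text
t 19.68 p [573.5 -62.6 212.6] yaw 91.44 xax [ 0. -0. -1.] q [-0.31  0.44  1.36  0.    1.34 -1.91] F [ 1.4  0.1 -0.1] w 0.266
[1.2660e+01 2.9734e+02 5.3000e+01 2.6400e+00 1.0000e-02 0.0000e+00]
```

Emit:
carry_out(deltas=[[1,2,60,10,0.5,0,0],[1,4,120,21,1,0,0],[1,6,180,32,1.6,0,0],[1,9,240,43,2.1,0,0],[1,12,297,53,2.6,0,0]])

```text
time_s: 20.3
eef_pos: [619.1, 236.0, 200.5]
ee_rot: [0.707, 0.007, 0.707, -0.007]
force: [1.2, -0.6, 0.3]
grip_width: 0.27
```

Emit:
carry_out(deltas=[[1,0,0,0,0,0,0],[1,30,0,0,0,0,0],[1,60,0,0,0,0,0],[1,70,0,0,0,0,0],[1,70,0,0,0,0,0]])

```text
time_s: 20.92
eef_pos: [619.3, 233.4, 130.8]
ee_rot: [0.707, 0.007, 0.707, -0.007]
force: [-0.4, 0.8, 1.1]
grip_width: 0.272
```

Run:
```python
from h import *
show()
print(delta(now(),goal([619,236.5,50.3],88.8)))
a=cap('side','a5.png',(200,100,320,220),5)
```

```text
t 20.93 p [619.3 233.4 130.8] yaw 88.82 xax [-0. -0. -1.] q [ 0.18  0.7   1.16 -0.    1.28 -1.37] F [-0.4  0.8  1.1] w 0.272
[ 8.048e+01  3.080e+00 -3.100e-01  2.000e-02 -1.000e-02  0.000e+00]
```

View pics/a5.png

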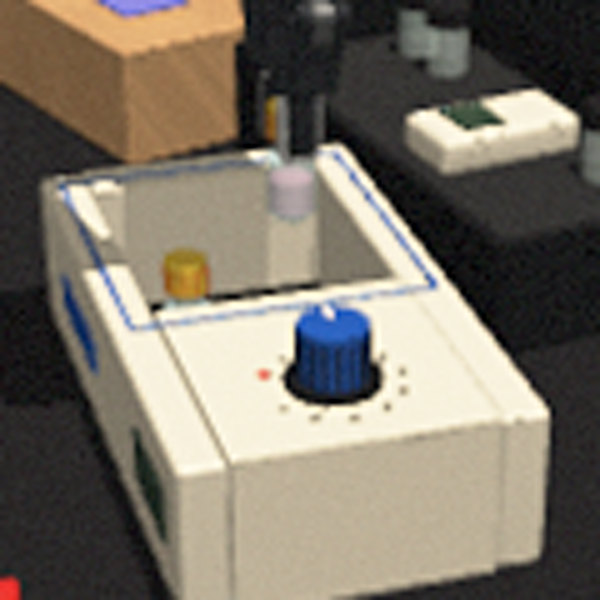

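The first vial stands upright at crop (187,275). The second hangs clear of it at (292,190).

Emit:
carry_out(deltas=[[1,20,1,0,0,0,0],[1,45,2,0,0,0,0],[1,68,2.5,-0.3,0,0,0],[1,79,3,-0.3,0,0,0],[1,80,3,-0.3,0,0,0]])

```text
time_s: 21.6
eef_pos: [619.2, 236.9, 51.1]
ee_rot: [0.707, 0.007, 0.707, -0.007]
force: [0.8, 0.1, 0.1]
grip_width: 0.273
```

Emit:
carry_out(deltas=[[1,0.5,0,0,0,0,0],[1,1,0,0,0,0,0],[1,1.5,0,0,0,0,0],[1,1.5,0,0,0,0,0],[1,1.5,0,0,0,0,0]])

```text
time_s: 22.22
eef_pos: [618.9, 236.9, 49.1]
ee_rot: [0.707, 0.007, 0.707, -0.007]
force: [-0.0, -0.0, 0.8]
grip_width: 0.269
```

Emit:
carry_out(deltas=[[1,0.5,0,0,0,0,0],[1,1,0,0,0,0,0],[1,1.5,0,0,0,0,0],[1,1.5,0,0,0,0,0],[1,1.5,0,0,0,0,0]])

```text
time_s: 22.85
eef_pos: [619.2, 236.9, 48.4]
ee_rot: [0.707, 0.007, 0.707, -0.007]
force: [-1.7, -0.1, 5.9]
grip_width: 0.273
```

Emit:
carry_out(deltas=[[1,-1,0,0,0,0,0],[0.3,-1,0,0,0,0,0],[0.1,-1,0,0,0,0,0],[0.1,-1,0,0,0,0,0],[0.1,-1,0,0,0,0,0]])

```text
time_s: 23.48
eef_pos: [618.9, 236.9, 48.5]
ee_rot: [0.707, 0.007, 0.707, -0.007]
force: [-0.4, 0.8, -1.6]
grip_width: 0.452
```

Emit:
carry_out(deltas=[[0.1,-15,0,0,0,0,0],[0.1,-40,0,0,0,0,0],[0.1,-80,0,0,0,0,0],[0.1,-120,0,0,0,0,0],[0.1,-150,0,0,0,0,0]])

```text
time_s: 24.1
eef_pos: [619.1, 237.0, 201.9]
ee_rot: [0.708, 0.007, 0.706, -0.007]
force: [0.3, 0.5, 0.5]
grip_width: 0.453
```

Emit:
carry_out(deltas=[[0,0,-50,-20,2,0,0],[0,0,-100,-40,4,0,0],[0,0,-160,-60,6,0,0],[0,0,-210,-80,8,0,0],[0,0,-260,-100,10,0,0]])

```text
time_s: 24.72
eef_pos: [512.9, -22.6, 199.8]
ee_rot: [0.704, 0.069, 0.703, -0.069]
force: [0.7, -0.6, -0.2]
grip_width: 0.501
```

Run:
```python
from h import *
show()
a=cap('side','a6.png'); b=cap('top','b6.png')
r=lambda i,x,y,w,h,k: cv2.resize(i[y:y+h,x:x+w],None,fx=k,fy=k,interpolation=cv2.INTER_CUBIC)
A=np.zeros((600,800,3),np.uint8)
A[:270,:400]=r(b,100,155,100,90,3)[:, :300].shape[0] and cv2.resize(b[155:245,100:233],(400,270)); A[:270,404:800]=cv2.resize(a[110:245,200:398],(396,270))
A[274:600,:800]=cv2.resize(b[168:250,255:456],(800,326))
cv2.imwrite('pics/c6.png',A[:,:,::-1])
```

```text
t 24.73 p [512.9 -22.6 199.8] yaw 78.78 xax [ 0.002 -0.001 -1.   ] q [-0.27  0.31  1.58 -0.    1.24 -1.65] F [ 0.7 -0.6 -0.2] w 0.501
```

View pics/c6.png

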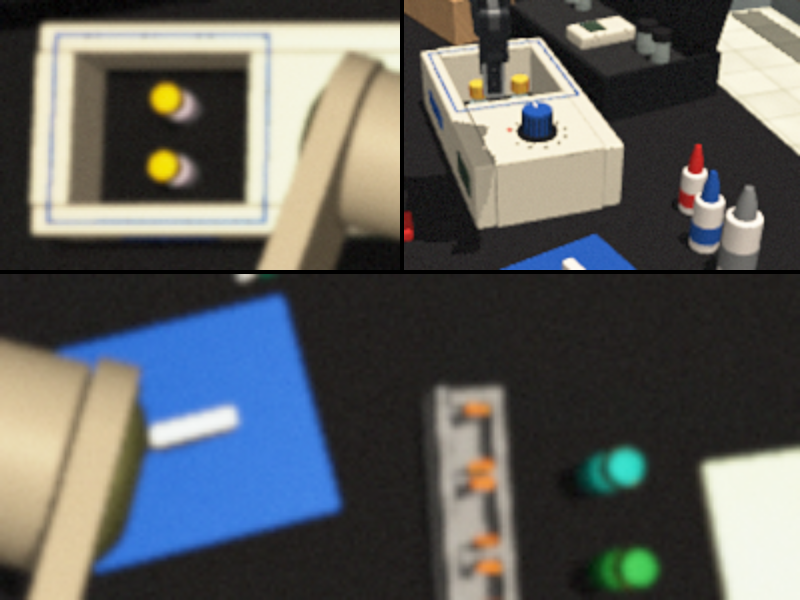

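Emit:
carry_out(deltas=[[-0.1,0,0,0,10.6,0,0],[-0.1,0,0,0,21,0,0],[-0.1,0,0,0,31.5,0,0],[-0.1,0,0,0,42,0,0],[-0.1,0,0,0,52,0,0]])

```text
time_s: 25.45
eef_pos: [514.0, -20.4, 199.5]
ee_rot: [0.602, 0.372, 0.601, -0.372]
force: [-0.1, -0.9, 0.5]
grip_width: 0.551
```

Run:
```python
from h import *
show()
print(delta(now(),goal([567,-147.7,110],12.5)))
```

```text
t 25.45 p [514.  -20.4 199.5] yaw 26.56 xax [ 0.001 -0.    -1.   ] q [-0.27  0.32  1.58  0.    1.25 -0.73] F [-0.1 -0.9  0.5] w 0.551
[ 8.9590e+01 -9.6400e+00  1.3747e+02  1.4060e+01  3.0000e-02 -7.0000e-02]
```

Emit:
carry_out(deltas=[[-0.2,18,-2,27,2.8,0,0],[-0.2,36,-4,55,5.6,0,0],[-0.2,54,-6,82,8.4,0,0],[-0.2,72,-8,110,11.2,0,0],[-0.2,89.5,-9.6,137.5,14,0,0]])

```text
time_s: 26.08
eef_pos: [568.1, -148.4, 109.4]
ee_rot: [0.553, 0.441, 0.552, -0.441]
force: [0.1, 0.0, 0.8]
grip_width: 0.597
```

Emit:
carry_out(deltas=[[-0.2,0,0,0,0,0,0],[-0.2,0,0,0,0,0,0],[-0.2,0,0,0,0,0,0],[-0.2,0,0,0,0,0,0],[-0.2,0,0,0,0,0,0]])

```text
time_s: 26.7
eef_pos: [567.2, -147.8, 109.3]
ee_rot: [0.553, 0.441, 0.553, -0.441]
force: [1.1, -0.1, 0.7]
grip_width: 0.599
```

Run:
```python
from h import *
show()
print(delta(now(),goal([567,-147.7,14.5],12.5)))
a=cap('side','a7.png',(235,200,365,300),6)
for z in (130,42): print(((proj('side',[567,-147.7,z])-[235,200])*6).round())
```

```text
t 26.7 p [ 567.2 -147.8  109.3] yaw 12.87 xax [ 0. -0. -1.] q [-0.45  0.56  1.46  0.    1.12 -0.68] F [ 1.1 -0.1  0.7] w 0.599
[ 9.483e+01 -2.400e-01 -1.600e-01  3.700e-01  1.000e-02 -2.000e-02]
[327.  61.]
[320. 278.]
```

View pics/a7.png

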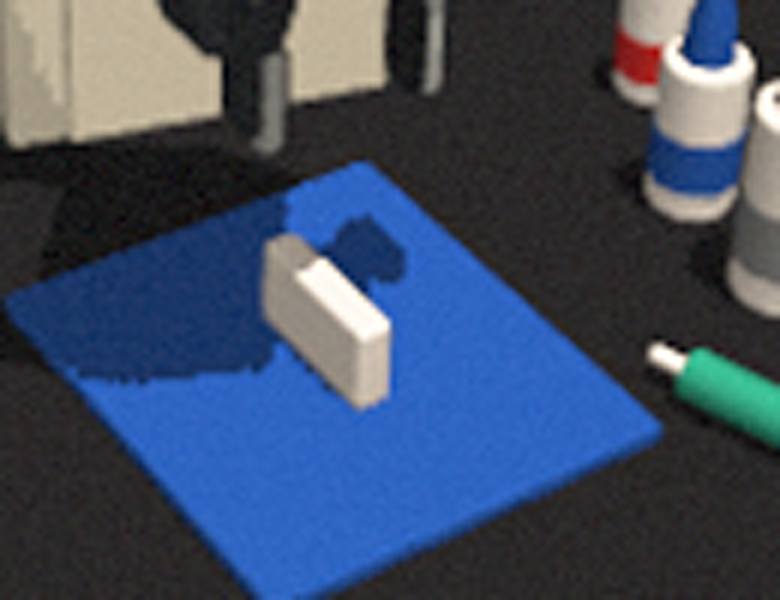

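Emit:
carry_out(deltas=[[-0.2,30,0,0,0,0,0],[-0.2,60,-0.2,1,0,0,0],[-0.2,85,-0.2,1,0,0,0],[-0.2,94,-0.2,1,0,0,0],[-0.2,94,-0.2,1,0,0,0]])

```text
time_s: 27.38
eef_pos: [567.3, -149.1, 15.2]
ee_rot: [0.553, 0.441, 0.553, -0.441]
force: [0.2, 0.3, -0.1]
grip_width: 0.601
```

Emit:
carry_out(deltas=[[0.4,0,0,0,0,0,0],[0.7,0,0,0,0,0,0],[1,0,0,0,0,0,0],[1,0,0,0,0,0,0],[1,0,0,0,0,0,0]], newtons=60)

```text
time_s: 28.0
eef_pos: [567.7, -149.3, 16.1]
ee_rot: [0.553, 0.441, 0.552, -0.441]
force: [0.4, 0.3, 6.5]
grip_width: 0.152
```

Run:
```python
from h import *
show()
```

```text
t 28.0 p [ 567.7 -149.3   16.1] yaw 12.85 xax [ 0.001 -0.001 -1.   ] q [-0.46  0.69  1.52  0.    0.93 -0.68] F [0.4 0.3 6.5] w 0.152
```

Emit:
carry_out(deltas=[[1,-15,0,0,0,0,0],[1,-50,0,0,0,0,0],[1,-95,0,0,0,0,0],[1,-140,0,0,0,0,0],[1,-180,0,0,0,0,0]])

```text
time_s: 28.62
eef_pos: [567.0, -148.9, 197.4]
ee_rot: [0.553, 0.441, 0.553, -0.441]
force: [1.0, -0.3, -3.5]
grip_width: 0.152
```

Run:
```python
from h import *
show()
print(delta(now(),goal([590.3,236.6,190],-1.2)))
```

```text
t 28.62 p [ 567.  -148.9  197.4] yaw 12.85 xax [ 0.001 -0.    -1.   ] q [-0.46  0.47  1.36 -0.    1.31 -0.68] F [ 1.  -0.3 -3.5] w 0.152
[ 7.2700e+00  1.0849e+02 -3.7069e+02  1.4050e+01  2.0000e-02 -3.0000e-02]
```

Emit:
carry_out(deltas=[[1,0,12,-42,1.5,0,0],[1,0,26,-90,3.5,0,0],[1,0,40,-138,5.2,0,0],[1,0,54,-186,7,0,0],[1,0,66,-226,8.5,0,0]])

```text
time_s: 29.25
eef_pos: [580.9, 87.9, 195.6]
ee_rot: [0.519, 0.481, 0.519, -0.481]
force: [-0.4, -0.2, -3.2]
grip_width: 0.154
```

Emit:
carry_out(deltas=[[1,0,0,0,0,0,0],[1,0,0,0,0,0,0],[1,0,0,0,0,0,0],[1,0,0,0,0,0,0],[1,0,0,0,0,0,0]])

```text
time_s: 29.88
eef_pos: [581.3, 85.5, 195.1]
ee_rot: [0.518, 0.481, 0.518, -0.481]
force: [-0.3, 0.3, -2.5]
grip_width: 0.154
```

Run:
```python
from h import *
show()
print(delta(now(),goal([590.3,236.6,150],-1.2)))
```

```text
t 29.88 p [581.3  85.5 195.1] yaw 4.31 xax [-0. -0. -1.] q [-0.05  0.48  1.35 -0.    1.31 -0.13] F [-0.3  0.3 -2.5] w 0.154
[  45.07   20.29 -150.01    5.51    0.      0.  ]
```

Emit:
carry_out(deltas=[[1,0,6,-45,2,0,0],[1,0,12,-90,3.5,0,0],[1,0,20.3,-150,5.5,0,0],[1,25,20.3,-150,5.5,0,0],[1,50,20.3,-150,5.5,0,0]])

```text
time_s: 30.5
eef_pos: [590.1, 237.7, 144.3]
ee_rot: [0.495, 0.505, 0.495, -0.505]
force: [-0.6, -0.6, -2.9]
grip_width: 0.151
```

Emit:
carry_out(deltas=[[1,10,0,0,0,0,0],[1,20,0,0,0,0,0],[1,30,0,0,0,0,0],[1,30,0,0,0,0,0],[1,30,0,0,0,0,0]])

```text
time_s: 31.12
eef_pos: [590.5, 237.1, 115.6]
ee_rot: [0.495, 0.505, 0.495, -0.505]
force: [0.1, -0.2, -2.3]
grip_width: 0.151
```

Run:
```python
from h import *
show()
print(delta(now(),goal([590.3,236.6,100],-1.2)))
cap('top','b8.png'); cap('side','a8.png')
b=cv2.imread('pics/full_b8.png');a=cv2.imread('pics/full_a8.png')
cv2.imwrite('pics/c8.png',np.hstack([cv2.resize(b[150:245,100:200],(420,400)),cv2.resize(a[100:200,195:290],(380,400))]))
```

```text
t 31.12 p [590.5 237.1 115.6] yaw -1.16 xax [ 0.001  0.    -1.   ] q [ 0.2   0.66  1.28 -0.    1.21  0.22] F [ 0.1 -0.2 -2.3] w 0.151
[ 1.559e+01 -1.900e-01  4.700e-01  4.000e-02 -1.000e-02 -5.000e-02]
```

View pics/c8.png

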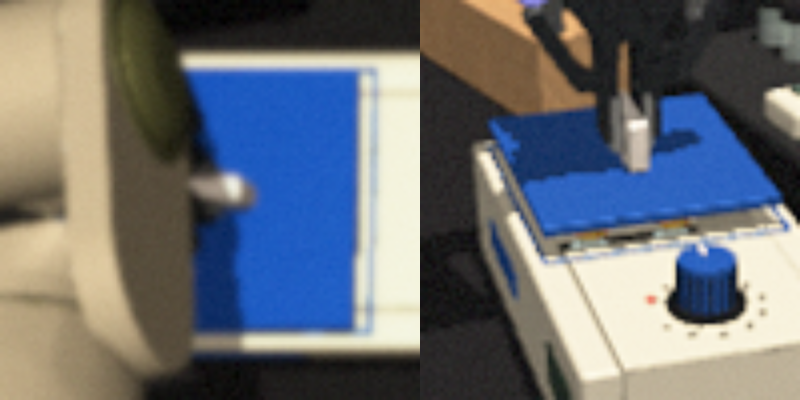

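Emit:
carry_out(deltas=[[1,5,1,1.3,0,0,0],[1,10,1,1.3,0,0,0],[1,12,1,1.3,0,0,0],[1,13,1,1.3,0,0,0],[1,14,1,1.3,0,0,0]])

```text
time_s: 31.85
eef_pos: [591.2, 235.8, 101.1]
ee_rot: [0.495, 0.505, 0.495, -0.505]
force: [-0.6, -0.0, -1.4]
grip_width: 0.154
```

Emit:
carry_out(deltas=[[1,0.5,0,0,0,0,0],[1,1,0,0,0,0,0],[1,1.5,0,0,0,0,0],[1,1.5,0,0,0,0,0],[1,1.5,0,0,0,0,0]])

```text
time_s: 32.48
eef_pos: [591.3, 235.8, 101.1]
ee_rot: [0.495, 0.505, 0.495, -0.505]
force: [-5.6, -1.8, 9.9]
grip_width: 0.151
```

Emit:
carry_out(deltas=[[0.7,-1,0,0,0,0,0],[0.4,-1.5,0,0,0,0,0],[0,-1.5,0,0,0,0,0],[0,-1.5,0,0,0,0,0],[0,-1.5,0,0,0,0,0]])

```text
time_s: 33.1
eef_pos: [591.2, 235.7, 101.0]
ee_rot: [-0.495, -0.505, -0.495, 0.505]
force: [0.0, 0.1, -0.6]
grip_width: 0.501
```

Emit:
carry_out(deltas=[[0,-15,0,0,0,0,0],[0,-40,0,0,0,0,0],[0,-80,0,0,0,0,0],[0,-90,0,30,0,0,0],[0,-90,0,60,0,0,0]])

```text
time_s: 33.72
eef_pos: [590.4, 175.3, 193.4]
ee_rot: [0.496, 0.506, 0.494, -0.504]
force: [0.2, 0.2, -1.2]
grip_width: 0.499
```

Emit:
carry_out(deltas=[[0,0,-20,50,0,0,0],[0,0,-40,100,0,0,0],[0,0,-60,150,0,0,0],[0,0,-70,190,0,0,0],[0,0,-70,190,0,0,0]])

```text
time_s: 34.35
eef_pos: [516.0, -14.9, 192.3]
ee_rot: [0.495, 0.506, 0.494, -0.506]
force: [0.8, 0.4, -0.8]
grip_width: 0.5
```

Run:
```python
from h import *
show()
cap('top','b9.png',(105,155,245,240),5)
```

```text
t 34.35 p [516.  -14.9 192.3] yaw -1.35 xax [ 0.002 -0.001 -1.   ] q [-0.26  0.33  1.58 -0.    1.23 -0.23] F [ 0.8  0.4 -0.8] w 0.5
```

View pics/b9.png

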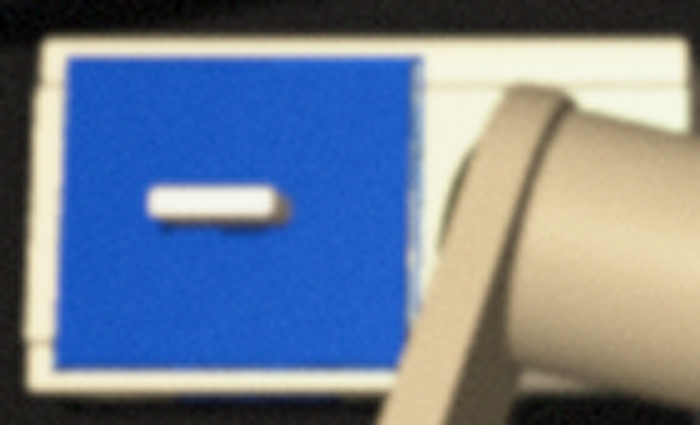

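Run:
```python
from h import *
n=lambda X,Y:(105+(X+.5)/5-.5,155+(Y+.5)/5-.5)
P=[ray('top',*n(X,Y),93) for X,Y in((67,57),(412,58),(55,368))]
print(np.round(P,1),((P[1]+P[2])/2).round(1))
d=P[0]-P[1];print(np.linalg.norm(d),np.degrees(np.arctan2(-d[0],d[1]))); d=P[0]-P[2];print(np.linalg.norm(d),np.degrees(np.arctan2(d[1],d[0])))
print(delta(now(),goal([587.1,65,190],-1.2)))
```

```text
[[670.9 322.2  93. ]
 [667.  148.2  93. ]
 [513.2 324.5  93. ]] [590.1 236.4  93. ]
174.05694218238955 -1.287864532159253
157.72849261190692 -0.8500209397342353
[ 2.250e+00  6.902e+01 -8.009e+01 -7.000e-02  1.000e-02 -9.000e-02]
```

Emit:
carry_out(deltas=[[-0.3,0,17,-20,-8,0,0],[-0.3,0,34,-40,-16,0,0],[-0.3,0,52,-60,-24,0,0],[-0.3,0,69,-80,-31,0,0],[-0.3,40,69,-80.5,-31,0,0]])

```text
time_s: 35.02
eef_pos: [589.1, 68.9, 153.2]
ee_rot: [0.615, 0.354, 0.611, -0.352]
force: [0.5, 0.2, -1.0]
grip_width: 0.65
```

Emit:
carry_out(deltas=[[-0.3,0,0,0,0,0,0],[-0.3,0,0,0,0,0,0],[-0.3,0,0,0,0,0,0],[-0.3,0,0,0,0,0,0],[-0.3,0,0,0,0,0,0]])

```text
time_s: 35.65
eef_pos: [586.9, 66.2, 151.5]
ee_rot: [0.612, 0.355, 0.612, -0.354]
force: [-0.1, -0.1, 0.5]
grip_width: 0.65
```

Run:
```python
from h import *
show()
print(delta(now(),goal([587,65.5,91],30)))
cap('side','a10.png',(225,115,305,195),7)
for P in ([587,65.5,118],[587,65.5,85]): print(((proj('side',P)-[225,115])*7).round())
```

```text
t 35.65 p [586.9  66.2 151.5] yaw 29.83 xax [ 0.001 -0.    -1.   ] q [-0.09  0.52  1.4  -0.    1.22 -0.61] F [-0.1 -0.1  0.5] w 0.65
[ 6.052e+01 -2.800e-01  6.100e-01 -1.700e-01  2.000e-02 -3.000e-02]
[279. 343.]
[279. 430.]
```

View pics/a10.png

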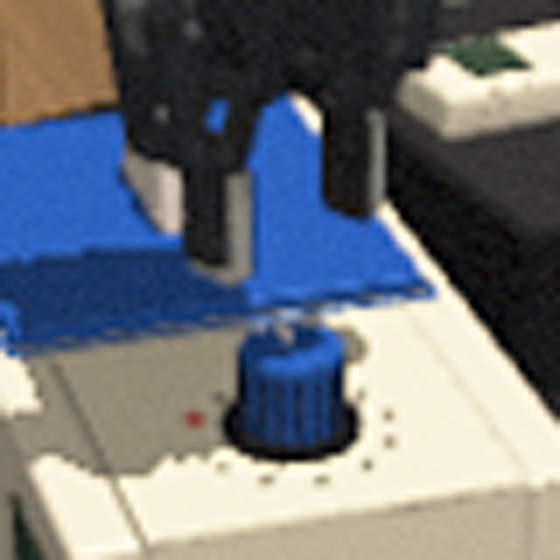

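Emit:
carry_out(deltas=[[-0.3,20,0.8,1,0,0,0],[-0.3,40,0.8,1,0,0,0],[-0.3,55,0.8,1,0,0,0],[-0.3,60,0.8,1,0,0,0],[-0.3,60,0.8,1,0,0,0]])

```text
time_s: 36.33
eef_pos: [588.1, 65.8, 91.2]
ee_rot: [0.612, 0.354, 0.612, -0.354]
force: [0.2, 0.3, -0.8]
grip_width: 0.653
```

Emit:
carry_out(deltas=[[0.1,0,0,0,0,0,0],[0.2,0,0,0,0,0,0],[0.4,0,0,0,0,0,0],[0.4,0,0,0,0,0,0],[0.4,0,0,0,0,0,0]], newtons=30)

```text
time_s: 36.95
eef_pos: [589.3, 66.3, 92.3]
ee_rot: [0.613, 0.355, 0.611, -0.353]
force: [4.4, 3.2, 1.3]
grip_width: 0.406
```

Run:
```python
from h import *
show(); print(ctrl.sense()['wrist_torque'])
```

```text
t 36.95 p [589.3  66.3  92.3] yaw 29.85 xax [ 0.004  0.001 -1.   ] q [-0.09  0.59  1.46  0.    1.09 -0.61] F [4.4 3.2 1.3] w 0.406
[ 0.49076388 -0.62214398  0.03595032]
```

Emit:
carry_out(deltas=[[1,0,1.3,0,0,0,0],[1,0,1.3,0,-10,0,0],[1,0,1.3,0,-20,0,0],[1,0,1.3,0,-30,0,0],[1,0,1.3,0,-40,0,0]])

```text
time_s: 37.58
eef_pos: [590.1, 67.1, 92.3]
ee_rot: [0.698, 0.122, 0.695, -0.121]
force: [3.1, 5.5, 4.3]
grip_width: 0.41
```

Run:
```python
from h import *
show(); print(ctrl.sense()['wrist_torque'])
```

```text
t 37.58 p [590.1  67.1  92.3] yaw 70.17 xax [ 0.003  0.001 -1.   ] q [-0.08  0.6   1.45  0.    1.09 -1.31] F [3.1 5.5 4.3] w 0.41
[ 0.72622975 -0.41502969 -0.04049129]
```

Emit:
carry_out(deltas=[[1,0,0.8,0,-8,0,0],[1,0,0.8,0,-16,0,0],[1,0,0.8,0,-22,0,0],[1,0,0.8,0,-26,0,0],[1,0,0.8,0,-26,0,0]])

```text
time_s: 38.2
eef_pos: [590.4, 67.9, 92.2]
ee_rot: [0.707, -0.036, 0.705, 0.037]
force: [2.8, 4.3, 2.3]
grip_width: 0.409
```

Run:
```python
from h import *
show(); print(ctrl.sense()['wrist_torque'])
```

```text
t 38.2 p [590.4  67.9  92.2] yaw 95.87 xax [ 0.003  0.001 -1.   ] q [-0.08  0.6   1.45  0.    1.09 -1.76] F [2.8 4.3 2.3] w 0.409
[ 0.80054742 -0.48216417 -0.04267339]
```

Emit:
carry_out(deltas=[[1,0,0.5,0,-3,0,0],[1,0,0.5,0,-6,0,0],[1,0,0.5,0,-9,0,0],[1,0,0.5,0,-12,0,0],[1,0,0.5,0,-12,0,0]])

```text
time_s: 38.83
eef_pos: [590.1, 68.2, 92.0]
ee_rot: [0.7, -0.109, 0.698, 0.109]
force: [2.7, 4.6, 5.6]
grip_width: 0.415
```

Run:
```python
from h import *
show(); print(ctrl.sense()['wrist_torque'])
cap('side','a11.png')
```

```text
t 38.83 p [590.1  68.2  92. ] yaw 107.76 xax [ 0.003  0.001 -1.   ] q [-0.08  0.6   1.45  0.    1.09 -1.96] F [2.7 4.6 5.6] w 0.415
[ 0.87831892 -0.36598556 -0.59066876]
```

Emit:
carry_out(deltas=[[-0.1,0,0,0,0,0,0],[-0.1,0,0,0,0,0,0],[-0.1,0,0.7,0.5,0,0,0],[-0.1,0,0.7,0.5,0,0,0],[-0.1,0,0.7,0.5,0,0,0]])

```text
time_s: 39.5
eef_pos: [589.5, 68.5, 91.0]
ee_rot: [0.698, -0.11, 0.699, 0.11]
force: [-0.4, 0.0, 0.2]
grip_width: 0.546
```

Emit:
carry_out(deltas=[[0.2,0,0,0,0,0,0],[0.4,0,0,0,0,0,0],[1,0,0,0,0,0,0],[1,0,0,0,0,0,0],[1,0,0,0,0,0,0]], newtons=40)

```text
time_s: 40.12
eef_pos: [589.7, 68.2, 91.3]
ee_rot: [0.699, -0.11, 0.698, 0.109]
force: [-0.9, -5.4, 4.9]
grip_width: 0.408
```

Run:
```python
from h import *
show(); print(ctrl.sense()['wrist_torque'])
```

```text
t 40.12 p [589.7  68.2  91.3] yaw 107.85 xax [ 0.    -0.001 -1.   ] q [-0.08  0.6   1.45 -0.    1.09 -1.96] F [-0.9 -5.4  4.9] w 0.408
[-0.87081147  0.19000812  0.02125559]
```

Emit:
carry_out(deltas=[[1,0,-0.7,0,8,0,0],[1,0,-0.7,0,17,0,0],[1,0,-0.7,0,26,0,0],[1,0,-0.7,0,35,0,0],[1,0,-0.7,0,43,0,0]])

```text
time_s: 40.75
eef_pos: [589.7, 67.4, 91.3]
ee_rot: [0.69, 0.155, 0.69, -0.156]
force: [-3.0, -6.9, 5.7]
grip_width: 0.406
```

Emit:
carry_out(deltas=[[1,0,0,0,8,0,0],[1,0,0,0,17,0,0],[1,0,0,0,26,0,0],[1,0,0,0,35,0,0],[1,0,0,0,43,0,0]])

```text
time_s: 41.38
eef_pos: [589.1, 66.9, 91.3]
ee_rot: [0.585, 0.397, 0.585, -0.398]
force: [-6.8, -9.5, 8.1]
grip_width: 0.407
```

Run:
```python
from h import *
show(); print(ctrl.sense()['wrist_torque'])
```

```text
t 41.38 p [589.1  66.9  91.3] yaw 21.58 xax [-0.002 -0.002 -1.   ] q [-0.08  0.6   1.45 -0.    1.09 -0.46] F [-6.8 -9.5  8.1] w 0.407
[-1.54316749  1.12945253  0.0434967 ]
```

Emit:
carry_out(deltas=[[1,0,-2,1.3,8,0,0],[1,0,-2,1.3,17,0,0],[1,0,-2,1.3,26,0,0],[1,0,-2,1.3,35,0,0],[1,0,-2,1.3,43,0,0]])

```text
time_s: 42.0
eef_pos: [588.2, 66.7, 91.3]
ee_rot: [0.398, 0.584, 0.399, -0.584]
force: [-1.8, 0.1, 6.1]
grip_width: 0.41
```

Run:
```python
from h import *
show(); print(ctrl.sense()['wrist_torque'])
```

```text
t 42.0 p [588.2  66.7  91.3] yaw -21.41 xax [-0.     0.001 -1.   ] q [-0.09  0.59  1.46  0.    1.09  0.29] F [-1.8  0.1  6.1] w 0.41
[0.12691093 0.48626488 0.09443   ]
```

Emit:
carry_out(deltas=[[1,0,0,0,8,0,0],[1,0,0,0,17,0,0],[1,0,0,0,26,0,0],[1,0,0,0,35,0,0],[1,0,0,0,43,0,0]])

```text
time_s: 42.62
eef_pos: [587.7, 67.2, 91.3]
ee_rot: [-0.156, -0.689, -0.157, 0.69]
force: [-5.7, 3.5, 6.7]
grip_width: 0.408
```

Emit:
carry_out(deltas=[[1,0,0,0,10,0,0],[1,0,0,0,20,0,0],[1,0,0,0,30,0,0],[1,0,0,0,39,0,0],[1,0,0,0,39,0,0]])

```text
time_s: 43.25
eef_pos: [587.6, 67.9, 91.3]
ee_rot: [0.082, -0.702, 0.08, 0.703]
force: [-5.8, 6.6, 9.2]
grip_width: 0.406
```

Run:
```python
from h import *
show(); print(ctrl.sense()['wrist_torque'])
```

```text
t 43.25 p [587.6  67.9  91.3] yaw -103.22 xax [-0.002  0.003 -1.   ] q [-0.08  0.59  1.46  0.    1.09  1.72] F [-5.8  6.6  9.2] w 0.406
[ 1.00947937  0.86509705 -0.00205499]
```

Now release, rise, and clear the view.

Emit:
carry_out(deltas=[[0.1,0,0,0,0,0,0],[-0.3,0,0,0,0,0,0],[-0.3,0,0,0,0,0,0],[-0.3,0,0,0,0,0,0],[-0.3,-20,0,0,0,0,0]])

```text
time_s: 43.88
eef_pos: [587.6, 65.9, 110.0]
ee_rot: [0.081, -0.701, 0.081, 0.704]
force: [-0.2, 0.9, 1.2]
grip_width: 0.65
```

Emit:
carry_out(deltas=[[-0.3,-40,0,0,0,0,0],[-0.3,-90,0,0,0,0,0],[-0.3,-110,0,-50,0,0,0],[-0.3,-110,0,-100,0,0,0],[-0.3,-110,0,-150,0,0,0]])

```text
time_s: 44.5
eef_pos: [735.7, 31.3, 221.6]
ee_rot: [-0.081, 0.703, -0.081, -0.702]
force: [0.2, -0.7, 0.2]
grip_width: 0.654
```

Run:
```python
from h import *
show()
print(delta(now(),goal([420,-100,230],-103)))
```

```text
t 44.5 p [735.7  31.3 221.6] yaw -103.16 xax [ 0.001 -0.    -1.   ] q [-0.12  0.84  0.67  0.    1.63  1.68] F [ 0.2 -0.7  0.2] w 0.654
[-8.7400e+00  1.9977e+02  2.7753e+02 -1.6000e-01 -6.0000e-02  1.0000e-02]
```

Emit:
carry_out(deltas=[[-0.3,-2,33,46,0,0,0],[-0.3,-4,66,92,0,0,0],[-0.3,-6,100,138,0,0,0],[-0.3,-8,133,184,0,0,0],[-0.3,-8,166,230,0,0,0]])

```text
time_s: 45.12
eef_pos: [471.0, -78.0, 229.2]
ee_rot: [-0.081, 0.703, -0.081, -0.702]
force: [0.4, -0.4, 0.1]
grip_width: 0.654
```

Emit:
carry_out(deltas=[[-0.3,0,34,48,0,0,0],[-0.3,0,60,60,0,0,0],[-0.3,0,60,60,0,0,0],[-0.3,0,60,60,0,0,0],[-0.3,0,60,60,0,0,0]])

```text
time_s: 45.75
eef_pos: [401.1, -121.8, 228.9]
ee_rot: [0.081, -0.702, 0.081, 0.703]
force: [-0.4, -0.2, -0.4]
grip_width: 0.646
```

Run:
```python
from h import *
show()
t=cap('top','b12.png'); s=cap('side','a12.png')
A=np.zeros((600,800,3),np.uint8)
A[:430,:700]=cv2.resize(t[155:241,105:245],(700,430),interpolation=cv2.INTER_CUBIC)
A[432:600,:300]=cv2.resize(s[150:192,230:305],(300,168),interpolation=cv2.INTER_CUBIC)
A[432:600,304:584]=cv2.resize(s[115:199,190:330],(280,168))
cv2.imwrite('pics/c12.png',A[:,:,::-1])
```

```text
t 45.75 p [ 401.1 -121.8  228.9] yaw -103.09 xax [-0.  0. -1.] q [-0.58  0.08  1.79  0.    1.27  1.22] F [-0.4 -0.2 -0.4] w 0.646
```

View pics/c12.png

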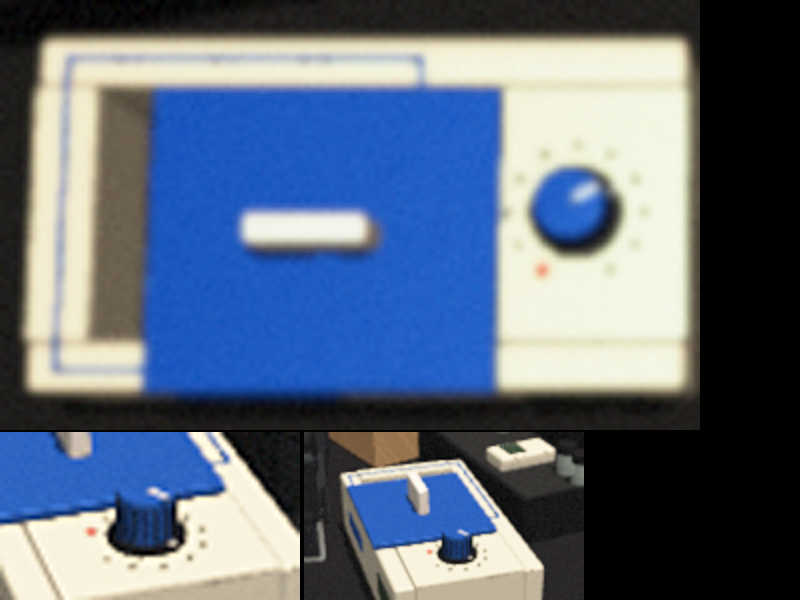

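The dial pointer is about 30° above the right, which is click 7. But the cover has been knocked about 4 cm towards the dial, uncovering the well's left side. I'll measure it, and use the saved frames to find out when it happened.

Run:
```python
from h import *
n=lambda X,Y:(105+(X+.5)/5-.5,155+(Y+.5)/5-.5)
P=[ray('top',*n(X,Y),93) for X,Y in((152,88),(501,88),(145,391),(495,391))]
P=np.array(P); print(P.round(1),P.mean(0).round(1))
d=P[0]-P[1];print(np.linalg.norm(d),np.degrees(np.arctan2(-d[0],d[1]))); d=P[0]-P[2];print(np.linalg.norm(d),np.degrees(np.arctan2(d[1],d[0])))
for X in ([668,146,93],[652.5,105.5,93]): print('exp',proj('side',X).round(1))
f={k:cv2.imread(f'pics/full_{k}.png').astype(int) for k in('a10','a11','a12')}
for k,i in f.items():
    b=(i[...,0]>i[...,2]+60)&(i[...,0]>90); b[:, :225]=0
    # rightmost blue column per row near edge, rows 135-185
    print(k,[(r,int(np.where(b[r,250:320])[0].max()+250) if b[r,250:320].any() else None) for r in range(140,186,4)])
print(delta(now(),goal([P.mean(0)[0]+1,P.mean(0)[1],180],-1.2)))
```

```text
[[654.1 279.1  93. ]
 [650.6 103.2  93. ]
 [500.8 279.8  93. ]
 [496.9 106.4  93. ]] [575.6 192.1  93. ]
176.01501342291536 -1.1330398509604915
153.333239204133 -0.25957304463256947
exp [285.3 154.1]
exp [285.1 162. ]
a10 [(140, 270), (144, 271), (148, 280), (152, 283), (156, 286), (160, 263), (164, 273), (168, 271), (172, 271), (176, 271), (180, None), (184, None)]
a11 [(140, 254), (144, None), (148, 272), (152, 253), (156, 286), (160, 253), (164, 266), (168, 266), (172, 266), (176, 266), (180, None), (184, None)]
a12 [(140, 269), (144, 277), (148, 280), (152, 283), (156, 286), (160, 283), (164, 285), (168, 272), (172, 270), (176, 270), (180, None), (184, None)]
[ 4.8920e+01 -3.4557e+02 -9.9890e+01 -1.0189e+02  0.0000e+00  2.0000e-02]
```

Emit:
carry_out(deltas=[[-0.2,0,-30,-10,-10,0,0],[-0.2,5,-60,-20,-20,0,0],[-0.2,10,-95,-30,-30,0,0],[-0.2,15,-130,-40,-40,0,0],[-0.2,20,-165,-50,-50,0,0]])

```text
time_s: 46.48
eef_pos: [487.5, 28.5, 208.7]
ee_rot: [-0.226, -0.67, -0.226, 0.67]
force: [0.8, -0.8, -0.2]
grip_width: 0.599
```

Run:
```python
from h import *
show()
print(delta(now(),goal([576.5,192,180],-1)))
```

```text
t 46.48 p [487.5  28.5 208.7] yaw -52.78 xax [-0.  0. -1.] q [-0.18  0.25  1.64  0.    1.25  0.74] F [ 0.8 -0.8 -0.2] w 0.599
[ 2.8710e+01 -7.6340e+01 -1.6974e+02 -5.1780e+01  0.0000e+00  1.0000e-02]
```

Emit:
carry_out(deltas=[[-0.2,6,-16,-35,-10,0,0],[-0.2,12,-31,-70,-21,0,0],[-0.2,18,-46,-105,-31,0,0],[-0.2,24,-62,-140,-42,0,0],[-0.2,28,-76,-169.5,-52,0,0]])

```text
time_s: 47.1
eef_pos: [577.3, 191.3, 180.3]
ee_rot: [-0.497, -0.503, -0.497, 0.503]
force: [0.9, -0.7, 0.5]
grip_width: 0.601
```

Emit:
carry_out(deltas=[[-0.2,0,0,0,0,0,0],[-0.2,0,0,0,0,0,0],[-0.2,0,0,0,0,0,0],[-0.2,0,0,0,0,0,0],[-0.2,0,0,0,0,0,0]])

```text
time_s: 47.72
eef_pos: [576.9, 189.1, 181.2]
ee_rot: [0.495, 0.505, 0.495, -0.505]
force: [-0.7, 0.3, -0.2]
grip_width: 0.601
```

Run:
```python
from h import *
show()
print(delta(now(),goal([576.5,192,101],-1)))
```

```text
t 47.73 p [576.9 189.1 181.2] yaw -1.19 xax [ 0.  0. -1.] q [0.12 0.53 1.31 0.   1.3  0.14] F [-0.7  0.3 -0.2] w 0.601
[ 8.024e+01 -5.200e-01 -2.840e+00 -1.900e-01 -0.000e+00 -1.000e-02]
```

Emit:
carry_out(deltas=[[-0.2,30,-0.5,-2.8,0,0,0],[-0.2,55,-0.5,-2.8,0,0,0],[-0.2,70,-0.5,-2.8,0,0,0],[-0.2,79,-0.5,-2.8,0,0,0],[-0.2,79,-0.5,-2.8,0,0,0]])

```text
time_s: 48.35
eef_pos: [576.6, 192.2, 102.0]
ee_rot: [-0.495, -0.505, -0.495, 0.505]
force: [-0.4, -0.8, 0.1]
grip_width: 0.601
```

Emit:
carry_out(deltas=[[0.4,0,0,0,0,0,0],[0.7,0,0,0,0,0,0],[1,0,0,0,0,0,0],[1,0,0,0,0,0,0],[1,0,0,0,0,0,0]], newtons=60)

```text
time_s: 48.98
eef_pos: [577.0, 192.3, 102.9]
ee_rot: [0.495, 0.505, 0.495, -0.505]
force: [0.1, -0.1, 5.9]
grip_width: 0.15
```

Run:
```python
from h import *
show()
p,Q=now()
print(delta(now(),goal(p+[14.7,44.3,0],-1.1)))
```

```text
t 48.98 p [577.  192.3 102.9] yaw -1.15 xax [ 0.002  0.    -1.   ] q [ 0.13  0.61  1.39 -0.    1.14  0.15] F [ 0.1 -0.1  5.9] w 0.15
[ 3.000e-02  1.380e+01 -4.459e+01 -5.000e-02 -1.000e-02 -9.000e-02]
```

Emit:
carry_out(deltas=[[1,-5,0,0,0,0,0],[1,-10,0,0,0,0,0],[1,-10,7,-22,0,0,0],[1,-10,14,-44.5,0,0,0],[1,-10,14,-44.5,0,0,0]])

```text
time_s: 49.6
eef_pos: [591.2, 237.5, 111.7]
ee_rot: [-0.495, -0.504, -0.496, 0.505]
force: [0.8, 0.0, -2.6]
grip_width: 0.15
```

Emit:
carry_out(deltas=[[1,3,0,0,0,0,0],[1,6,0,0,0,0,0],[1,8,0,0,0,0,0],[1,10,0,0,0,0,0],[1,10,0,0,0,0,0]])

```text
time_s: 50.22
eef_pos: [591.4, 236.1, 102.9]
ee_rot: [-0.495, -0.505, -0.495, 0.505]
force: [-3.7, -2.4, 5.8]
grip_width: 0.153
```

Run:
```python
from h import *
show()
```

```text
t 50.23 p [591.4 236.1 102.9] yaw -1.16 xax [ 0. -0. -1.] q [ 0.2   0.67  1.29 -0.    1.18  0.22] F [-3.7 -2.4  5.8] w 0.153
```

Resting on the casing. Release, then retreat as before.

Emit:
carry_out(deltas=[[0.7,-0.5,0,0,0,0,0],[0.4,-1,0,0,0,0,0],[0,-1,0,0,0,0,0],[0,-1,0,0,0,0,0],[0,-1,0,0,0,0,0]])

```text
time_s: 50.85
eef_pos: [591.4, 236.5, 103.0]
ee_rot: [0.495, 0.505, 0.495, -0.505]
force: [0.6, 0.5, 1.3]
grip_width: 0.499
```

Emit:
carry_out(deltas=[[0,-15,0,0,0,0,0],[0,-40,0,0,0,0,0],[0,-80,0,0,0,0,0],[0,-110,0,30,0,0,0],[0,-110,0,60,0,0,0]])

```text
time_s: 51.48
eef_pos: [591.1, 176.1, 217.0]
ee_rot: [0.497, 0.507, 0.494, -0.503]
force: [1.1, -0.5, -0.5]
grip_width: 0.501
```

Emit:
carry_out(deltas=[[0,0,-35,50,0,0,0],[0,0,-70,100,0,0,0],[0,0,-105,150,0,0,0],[0,0,-140,200,0,0,0],[0,0,-175,250,0,0,0]])

```text
time_s: 52.1
eef_pos: [409.1, -71.2, 214.2]
ee_rot: [0.496, 0.505, 0.494, -0.505]
force: [-0.5, -0.7, 0.4]
grip_width: 0.5
```

Emit:
carry_out(deltas=[[0,0,0,30,0,0,0],[0,0,0,50,0,0,0],[0,0,0,50,0,0,0],[0,0,0,50,0,0,0],[0,0,0,50,0,0,0]])

```text
time_s: 52.72
eef_pos: [409.3, -119.2, 213.3]
ee_rot: [0.495, 0.505, 0.495, -0.505]
force: [0.3, -0.5, 0.0]
grip_width: 0.504
```

Run:
```python
from h import *
show()
t=cap('top','b13.png')
A=np.zeros((600,800,3),np.uint8)
A[:430,:700]=cv2.resize(t[155:241,105:245],(700,430),interpolation=cv2.INTER_CUBIC)
A[432:600,:600]=cv2.resize(t[120:300,0:560],(600,168),interpolation=cv2.INTER_AREA)
cv2.imwrite('pics/c13.png',A[:,:,::-1])
```

```text
t 52.73 p [ 409.3 -119.2  213.3] yaw -1.09 xax [ 0. -0. -1.] q [-0.56  0.11  1.8   0.    1.23 -0.54] F [ 0.3 -0.5  0. ] w 0.504
```

View pics/c13.png

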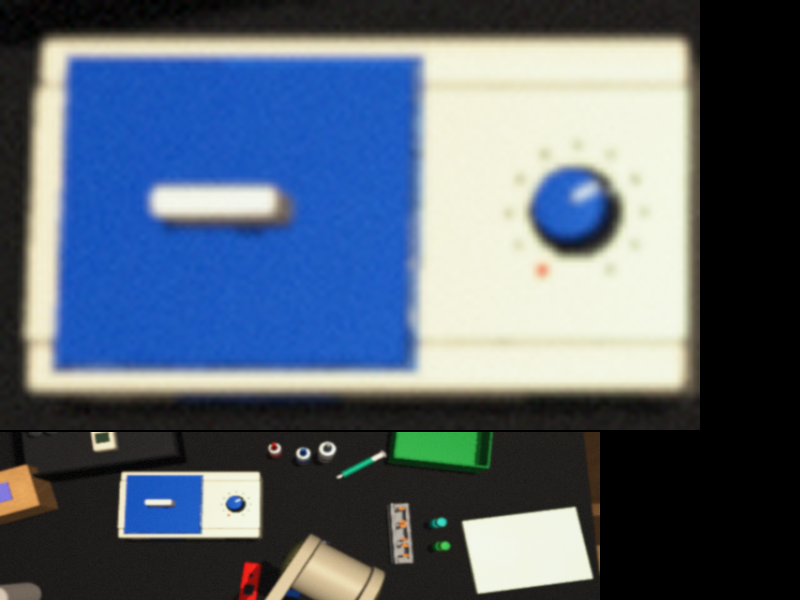

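The cover is square over its frame again, and the pointer is on the seventh dot at (635,179).

```bash
python3 -c "
from h import *
print(order.finish_job())"
```

```text
the job is handed in; nothing more can be done
None
```

I handed the job in at about 53 s. `finish_job` gives no verdict, so the result rests on my own checks.

**Vials:** Only two were there, in the middle and one end seat; the third seat was empty. I rocked each about 10.5° both ways. Each then lifted out with under 2 N, so neither was still locked. After placing, the pictures showed both upright on the well floor.

**Cover:** I laid it over the well, and its measured centre matched the well's to under 1 mm. It was later knocked about 45 mm towards the dial. The saved frame taken at the stop still shows it in place; my next picture, after the seven clicks, shows it displaced. It was therefore knocked some time in between, and I cannot say whether before or after the clicks. I laid it back the same way. The last picture shows it square inside the frame line with no gap; I did not measure it again.

**Dial:** I turned it back until the torque rose to 0.59 N m at the stop. That took about 78° of tool turn, where 60° was expected, so the grip gave or slipped a little. I let go, gripped again, turned it 211° clockwise and released. The pointer sat on the seventh dot then and in the last picture. I did not turn it again after putting the cover back.

**Other things:** The bottles, the syringe and the green and turquoise vials look unmoved. In the last picture the arm hid the blue meter, the sample jar and part of the red meter; I touched nothing there.

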